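# Hang a glaze test tile on the empty hook of the sample carousel

### The arm

A 6-joint arm with a two-finger parallel gripper is mounted at the origin on the work surface. World frame = base frame: x ahead of the robot, y to its left, z up, the work surface at z = 0. Lengths are in m, angles in rad, forces in N, time in s.
With the tool pointing down it reaches from about 0.35 to 0.975 m from the base axis. Payload 4.9 kg.
Tool frame: the origin (TCP) lies at the very end of the fingers, on their centre line; the grasp point (between the pads) lies 19 mm behind it; y points along the fingers, z is the direction in which the jaws open and shut, and the axes are right-handed (so a half turn about y gives the same grasp; the last joint's range is limited). The gripper opens to 85 mm and grips with 20 to 120 N. Pads are 22 mm wide; open, the fingers measure 114 mm over their backs; the gripper's body (76 mm by 85 mm) begins 54 mm behind the grasp point. The pads swing forward as they close: fully open they stand 13 mm farther back than shut.
Start: joints at [1.102, 0.053, 1.613, -0, 1.476, -0.119], TCP at [0.214, 0.587, 0.231] pointing down, gripper open.
Joint ranges: [-3.01, 3.01], [-1.01, 2.22], [0.06, 2.58], [-1.02, 4.17], [0.09, 2.62], [-3.14, 3.14]. Speed limits (rad/s): [2.57, 2.57, 3.14, 3.14, 3.14, 3.14].

### API

Orientations are given as a rotation vector (axis times angle).
In Python, from station import ctrl gives the robot as it stands.
- The arm moves only by the tool arm_command, never from a script. Its argument "steps" is a list of rows, each a list of 3 entries, a list of its own where there are three numbers: the shift along the tool's x, y, z in m, then the turn, a rotation vector about the tool's x, y, z in degrees, then the opening, from 0 (shut) to 1 (fully open). In form: [[[dx, dy, dz], [ax, ay, az], gripper], ...]. A call has 1 to 5 rows; each row is the pose to reach, as a shift and turn from the pose measured when the call began, along the tool's axes at that moment; what a row does not reach only later rows make up. A row lasts 1/10 s, in which the tool goes at most 50 mm and 8.59 degrees, less where a joint would pass 70% of its speed; a pose out of reach is approached as far as the arm can. A call with a gripper value outside its range is refused whole. The fingers move at their own pace and stop on an object; "force" is the grip in N (left out, the last holds). Time passes only in rows, so rows that repeat a pose let the fingers close. It gives the time, the measured TCP pose, the force and the opening at its end, in the units of the state.
- ctrl.get_obs(): the state, without advancing time (a new reading comes with each control period).
- ctrl.get_image(name): name is "scene" or "top" or "wrist"; returns a dict with "img" (384x512x3 uint8, red, green, blue), "camera_matrix" (3x3 intrinsics, pixels), "k1" (the pictures are not rectified: a ray, as slopes to the right and down, at radius r is drawn at 1 + k1 r^2 times it, then the intrinsics apply), "world_from_camera" (4x4, takes a point from camera to world coordinates). Camera axes: x right, y up, looking along -z (the intrinsics and any distortion apply to the point x, -y, -z); pixel columns grow to the right and rows downward; lengths in m; the calibration is good to about 2 mm. A picture is of the moment at which its call begins. There is no depth.
- ctrl.finish_job(): hands the job in, once; it reports no verdict.
Trained networks look in a picture, given as the dict that the camera call returned (one of the last four; its "shot" number tells which), for a name from the list of things; names that differ only in an ending like _2 or _b are one class to them, and where a whole thing is asked for, a point or a joint stands for the part that bears it (a point fixed in the world has none). Each returns a list of dicts, best first, with "confidence" (0 to 1); they miss things now and then, are a little off and sometimes report something else, mostly with a low value. They report only what shows in the picture. A call takes as long as a camera call. They do not tell look-alikes from the thing itself.
- ctrl.boxes_of(picture, name): "position" ([row, column] in pixels, amid what is visible of it).
The state is a dict: "t": time; "q": joint angles; "dq": joint speeds; "effort": joint torques, N m; "tool_pos": TCP position; "tool_rot": TCP orientation; "contact_force": force on the tool from outside, world axes, zero at the start; "wrist_torque": the same for the moment, N m; "opening": finger opening in m.
Only numpy, scipy, OpenCV 4.12 (cv2) and the standard library are available. Lean on these libraries where they do the work, as an engineer would, in place of code of your own. Each camera call takes 0.05 s, during which the arm holds its last target.

### The job

Turn the test-tile carousel until its one empty hook stands right over the pointer on its foot. Then take the tall tile with the hole out of the wooden stand and hang it by its hole on that hook, so that it hangs free and still with the hook still over the pointer. Leave the short tiles in the stand, and do not shift anything else on the bench.

Things in the scene. Friction and masses are not known exactly. Their poses are not given: they have to be found in the camera images.
- carousel: Fixed foot of the test-tile carousel: grey round foot 170 mm across and 22 mm high with a central post. Origin: on the carousel's upright axis, at bench level. Its -x axis points along the pointer, a flat bare-aluminium arrow 8 mm high, lying on the bench from the foot out to about 198 mm from the axis, roughly towards the robot; its plain square-ended tail sticks out of the foot on the opposite side, to 130 mm from the axis.
- mark (a point): Point on the pointer's line, 83 mm from the carousel's axis and 12 mm above the bench: directly under the place where the empty hook's seat must come.
- head: Turning head of the carousel: aluminium disc 110 mm across, 16 mm thick, with five equal steel hooks sticking out level at 72 degree steps, four of them holding a clay tile 50 x 8 x 100 mm that swings a little. Origin: on the axis at the height of the hook bars, 175 mm above the bench. Its -x axis points along the empty hook. It turns either way with light friction (about 0.08 N m) by more than a full turn and stays where it is left.
- empty_hook (a point): Seat of the empty hook: on the centre line of its level bar, 83 mm from the carousel's axis, 175 mm above the bench. The bar is 6 mm thick, leaves the disc's rim at 55 mm from the axis and runs level and straight outward to 105 mm, where it turns straight up; the upturned end's top is 13 mm above the bar's centre line. The point's -x axis points outward along the bar, z up.
- crank (a point): Turning peg on the head: upright black round peg 14 mm thick, standing on the disc 40 mm from the axis, on the side opposite the empty hook. Its top is 235 mm above the bench, the disc's upper face 183 mm; this point is on the peg's centre line, 220 mm above the bench. A firm pinch on it slips round as it is led in a circle about the axis.
- stand: Fixed wooden block 150 x 75 x 32 mm (x, y, z) with three open slots across it, 45 mm apart along its x, each 20 mm deep, in which tiles stand upright with about 1 mm of play. Origin: centre of its underside, on the bench.
- tile: The tile to hang: unglazed clay, 8 mm thick (its x) x 50 mm wide (its y) x 100 mm tall (its z), about 85 g, same on both faces, with a round 26 mm hole through its thickness. Stands upright in one of the stand's three slots, its width along the stand's y. Origin: centre of its lower edge, 12 mm above the bench at the start. Can be gripped by its two narrow sides at the height of the hole.
- tile_hole (a point): Centre of the tile's hole, 82 mm above the tile's lower edge and 18 mm below its top; the hole runs along the point's x axis. When the tile hangs properly this point is 10 mm below the hook bar's centre line.
- short1: Plain clay tile without a hole, 8 x 50 x 62 mm, upright in another slot of the stand; leave it. Origin: centre of its lower edge.
- short2: Second plain clay tile without a hole, 8 x 50 x 62 mm, upright in another slot of the stand; leave it. Origin: centre of its lower edge.
- jar1: Bystander: blue lidded jar 76 mm across, 110 mm high, beyond the middle of the bench. Origin: centre of its underside.
- jar2: Bystander: green bottle 66 mm across, 140 mm high, left of the carousel. Origin: centre of its underside.
- bowl: Bystander: white bowl 130 mm across, 50 mm high, beyond the stand. Origin: centre of its underside.
- lid: Bystander: blue jar lid lying open side up, 84 mm across, 14 mm high, on the near side of stand and carousel. Origin: centre of its underside.
- brush: Bystander: brush 190 mm long lying on the bench, right of the stand. Origin: on its length, at bench level.
- mug: Bystander: blue mug 80 mm across, 95 mm high, near left. Origin: centre of its underside.
There are look-alikes about, which are no part of the job. Leave any green or purple look-alike of the tile alone.

How it is judged:
By the outcome, as a careful person would: the job done as asked, in the order asked, and still so for the second after the job is handed in, with the robot touching nothing.
It also fails if it takes over 64 s, if anything falls off the work surface, if the arm or the gripper's body presses on something with over 40 N, if the wrist force passes 120 N, or if a joint passes its speed limit or range.

## Working session

There is one attempt and no reset: what is moved stays moved. The work goes in short steps, Python scripts to look and compute and a tool call to move; the robot and the scene stay as the last step left them, time stands still between calls to the robot, and variables do not carry over. Pictures are saved under pics/ and viewed, and the job is handed in when it is done.

Besides the shell and the picture viewer there is one more tool, called after ">>>" as name(argument=value, ...) on one line, values as JSON. arm_command: Moves the arm, as the interface text tells. Its arguments: {"type":"object","properties":{"steps":{"type":"array"},"force":{"type":"number"}},"required":["steps"]}

```bash
ls; mkdir -p pics; python3 - <<'E'
from station import ctrl
import cv2,numpy as np,pickle
o=ctrl.get_obs(); print({k:np.round(v,3) for k,v in o.items()})
for n in ["scene","top","wrist"]:
    d=ctrl.get_image(n); pickle.dump(d,open(f"pics/{n}0.pkl","wb"))
    cv2.imwrite(f"pics/{n}0.png",d["img"][:,:,::-1]); print(n,d["shot"],d["k1"],np.round(d["camera_matrix"],1).tolist(),np.round(d["world_from_camera"],3).tolist())
    for nm in ["head","crank","empty_hook","carousel","mark","stand","tile","tile_hole","short1","lid"] if n!="wrist" else []:
        print(nm,[(np.round(b["position"],1).tolist(),round(b["confidence"],2)) for b in ctrl.boxes_of(d,nm)[:4]])
print(ctrl.get_obs()["t"])
E
```

```text
pics
{'t': np.float64(0.0), 'q': array([ 1.102,  0.053,  1.614, -0.   ,  1.476, -0.119]), 'dq': array([-0.002, -0.   , -0.   , -0.   , -0.003, -0.001]), 'effort': array([ 2.0000e-03, -3.9369e+01, -3.7018e+01, -0.0000e+00,  7.0000e-03,
        0.0000e+00]), 'tool_pos': array([0.214, 0.587, 0.23 ]), 'tool_rot': array([-1.555,  0.275, -0.274]), 'contact_force': array([ 0.262,  0.728, -0.605]), 'wrist_torque': array([-0.048,  0.01 ,  0.014]), 'opening': np.float64(0.085)}
scene 1 -0.08897765841334877 [[369.6, 0.0, 265.7], [0.0, 369.6, 189.1], [0.0, 0.0, 1.0]] [[-0.186, -0.58, 0.793, 1.552], [0.983, -0.112, 0.148, 0.184], [0.003, 0.807, 0.591, 0.892], [0.0, 0.0, 0.0, 1.0]]
head [([191.1, 320.5], 0.87)]
crank [([191.4, 241.8], 0.69), ([193.9, 320.7], 0.67), ([186.7, 373.8], 0.29)]
empty_hook [([190.6, 321.2], 0.98)]
carousel [([209.5, 320.1], 0.67), ([190.8, 321.6], 0.16)]
mark [([210.2, 320.0], 0.77)]
stand [([209.6, 214.3], 0.9)]
tile [([207.0, 249.6], 0.59), ([184.6, 217.8], 0.54), ([185.6, 190.2], 0.47), ([172.0, 206.6], 0.47)]
tile_hole [([204.1, 254.5], 0.83), ([175.9, 206.2], 0.77),
[... 349 characters left out ...]
0.0, 1.0]]
head [([191.1, 321.0], 0.64), ([190.0, 186.7], 0.61)]
crank [([194.2, 187.6], 0.62), ([123.1, 279.0], 0.61)]
empty_hook [([191.7, 191.2], 0.6)]
carousel [([191.1, 193.6], 0.81)]
mark [([197.7, 192.8], 0.72)]
stand [([209.7, 319.9], 0.86)]
tile [([221.6, 358.7], 0.73), ([248.6, 349.3], 0.63), ([200.7, 274.8], 0.59)]
tile_hole [([220.9, 358.2], 0.74), ([246.8, 350.1], 0.61), ([223.7, 326.9], 0.56), ([202.8, 277.0], 0.46)]
short1 [([205.3, 330.7], 0.49)]
lid [([251.4, 295.9], 0.76)]
wrist 3 -0.05003612146430108 [[275.4, 0.0, 255.5], [0.0, 275.4, 189.9], [0.0, 0.0, 1.0]] [[0.342, -0.905, -0.251, 0.151], [0.94, 0.33, 0.091, 0.61], [0.0, -0.267, 0.964, 0.373], [0.0, 0.0, 0.0, 1.0]]
1.15
```

View images.

```bash
python3 - <<'E'
import cv2
for n,(r0,r1,c0,c1) in {"scene":(110,290,140,400),"top":(100,300,130,390)}.items():
    i=cv2.imread(f"pics/{n}0.png")[r0:r1,c0:c1]; cv2.imwrite(f"pics/{n}0c.png",cv2.resize(i,None,fx=3,fy=3,interpolation=cv2.INTER_CUBIC))
E
```

```text
(no output)
```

View pics/scene0.png

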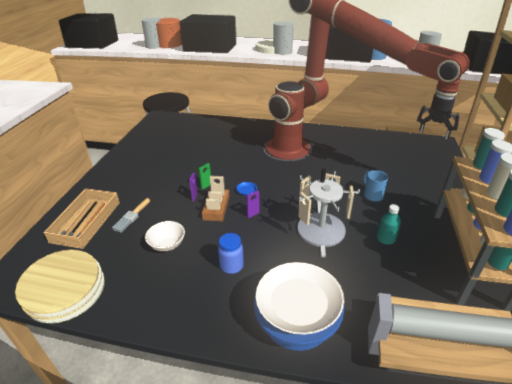

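View pics/top0.png

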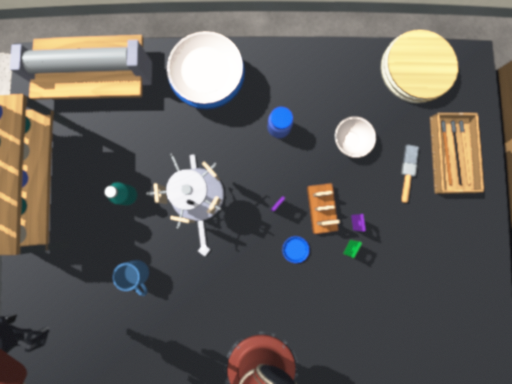

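View pics/wrist0.png

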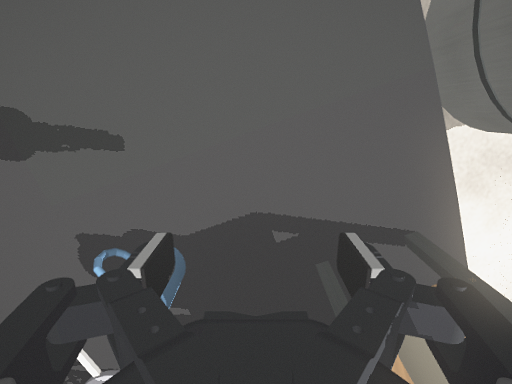

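```bash
ls -la pics
```

```text
total 3200
drwxr-xr-x 2 agent agent   4096 Dec  7 02:12 .
drwxr-xr-x 3 agent agent   4096 Dec  7 02:12 ..
-rw-r--r-- 1 agent agent 590359 Dec  7 02:12 scene0.pkl
-rw-r--r-- 1 agent agent 259442 Dec  7 02:12 scene0.png
-rw-r--r-- 1 agent agent 355313 Dec  7 02:12 scene0c.png
-rw-r--r-- 1 agent agent 590359 Dec  7 02:12 top0.pkl
-rw-r--r-- 1 agent agent 239231 Dec  7 02:12 top0.png
-rw-r--r-- 1 agent agent 391049 Dec  7 02:12 top0c.png
-rw-r--r-- 1 agent agent 590359 Dec  7 02:12 wrist0.pkl
-rw-r--r-- 1 agent agent 230621 Dec  7 02:12 wrist0.png
```

View pics/scene0c.png

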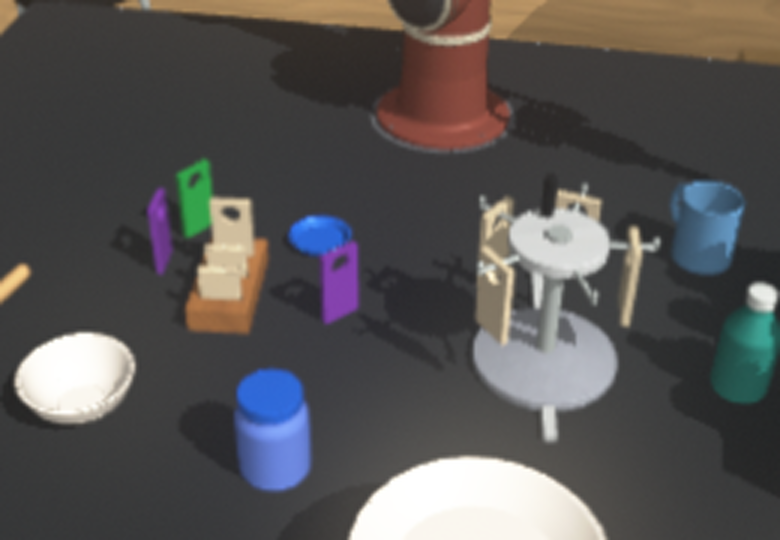

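View pics/top0c.png

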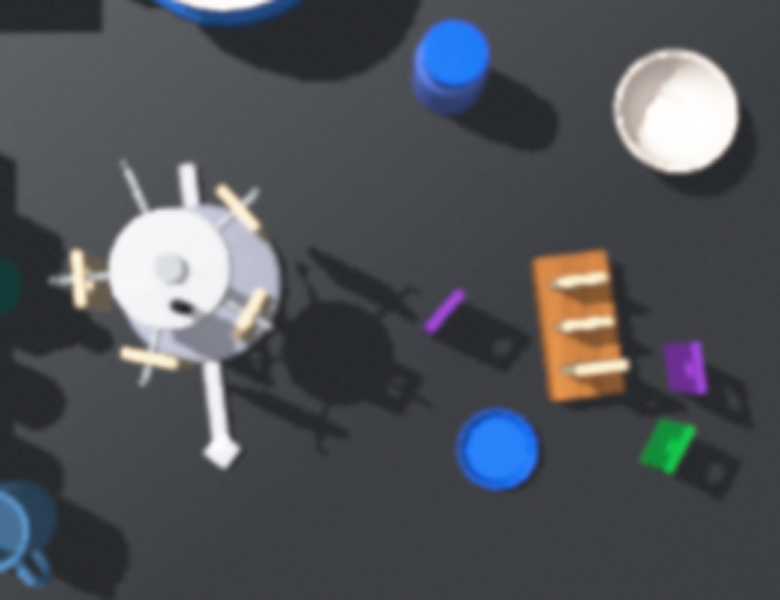

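```bash
cat > h.py <<'E'
import numpy as np,cv2,pickle
from scipy.spatial.transform import Rotation as R
def ray(d,rc):
    K=d["camera_matrix"]; r,c=rc
    p=cv2.undistortPoints(np.array([[[c,r]]],float),K,np.array([d["k1"],0,0,0,0.]))[0,0]
    W=d["world_from_camera"]; v=W[:3,:3]@np.array([p[0],-p[1],-1]); return W[:3,3],v
def atz(d,rc,z):
    o,v=ray(d,rc); return o+v*(z-o[2])/v[2]
def proj(d,P):
    W=d["world_from_camera"]; c=W[:3,:3].T@(np.asarray(P)-W[:3,3]); a,b=c[0]/-c[2],-c[1]/-c[2]
    s=1+d["k1"]*(a*a+b*b); K=d["camera_matrix"]; return np.array([K[1,1]*b*s+K[1,2],K[0,0]*a*s+K[0,2]])
def tri(rs):
    A=np.zeros((3,3));b=np.zeros(3)
    for o,v in rs:
        v=v/np.linalg.norm(v);M=np.eye(3)-np.outer(v,v);A+=M;b+=M@o
    X=np.linalg.solve(A,b); return X,[np.linalg.norm(np.cross(v/np.linalg.norm(v),X-o)) for o,v in rs]
def load(n): return pickle.load(open(f"pics/{n}.pkl","rb"))
def shot(ctrl,n,tag,crop=None,f=2):
    d=ctrl.get_image(n); pickle.dump(d,open(f"pics/{tag}.pkl","wb")); i=d["img"][:,:,::-1]
    if crop: r0,r1,c0,c1=crop; i=cv2.resize(i[r0:r1,c0:c1],None,fx=f,fy=f,interpolation=cv2.INTER_CUBIC)
    cv2.imwrite(f"pics/{tag}.png",i); return d
E
python3 - <<'E'
from h import *
T=load("top0");S=load("scene0")
C=lambda x,y:(100+y/3,130+x/3)   # top crop
D=lambda x,y:(110+y/3,140+x/3)
for n,p,z in [("disc",C(170,268),.183),("ptr tip",C(222,466),.008),("ptr head centre",C(221,450),.008),("ptr shaft",C(212,368),.008),("tail",C(187,165),.008),
 ("foot c",C(208,282),.022),("hook tip",C(124,163),.185),("hook root",C(147,212),.175),("crank top",C(178,303),.235),
 ("tile top L",C(563,372),.112),("tile top R",C(628,365),.112),("short a L",C(556,327),.074),("short a R",C(613,322),.074),("st TL",C(532,259),.032),("st TR",C(606,250),.032),("st BL",C(551,401),.032),("st BR",C(624,389),.032)]:
    print(n,np.round(atz(T,p,z),4))
print("scene tile topL",[np.round(atz(S,p,.112),4) for p in (D(211,199),D(250,200))])
print("tri tile top mid",tri([ray(T,C(597,368)),ray(S,D(231,199))]))
print("tri disc",tri([ray(T,C(170,268)),ray(S,D(559,233))]))
print("crank top tri",tri([ray(T,C(178,303)),ray(S,D(550,177))]))
o=__import__('station').ctrl.get_obs(); print(R.from_rotvec(o["tool_rot"]).as_matrix().round(3))
E
```

```text
disc [0.5552 0.198  0.183 ]
ptr tip [0.3594 0.1769 0.008 ]
ptr head centre [0.3763 0.1778 0.008 ]
ptr shaft [0.4634 0.1869 0.008 ]
tail [0.6834 0.2134 0.008 ]
foot c [0.5545 0.1886 0.022 ]
hook tip [0.6523 0.24   0.185 ]
hook root [0.6081 0.2208 0.175 ]
crank top [0.5201 0.1811 0.235 ]
tile top L [ 0.4539 -0.1704  0.112 ]
tile top R [ 0.4595 -0.2348  0.112 ]
short a L [ 0.4991 -0.1715  0.074 ]
short a R [ 0.5031 -0.23    0.074 ]
st TL [ 0.5728 -0.1553  0.032 ]
st TR [ 0.5812 -0.2348  0.032 ]
st BL [ 0.4228 -0.1713  0.032 ]
st BR [ 0.4337 -0.2491  0.032 ]
scene tile topL [array([ 0.463 , -0.2309,  0.112 ]), array([ 0.4559, -0.1822,  0.112 ])]
tri tile top mid (array([ 0.4573665 , -0.20534004,  0.11127426]), [np.float64(0.0011643014655720845), np.float64(0.0011643014655721101)])
tri disc (array([0.55500945, 0.1988988 , 0.18384304]), [np.float64(0.0010797755164889738), np.float64(0.001079775516488976)])
crank top tri (array([0.52020021, 0.18254272, 0.23237373]), [np.float64(0.0009658703326445728), np.float64(0.0009658703326445444)])
[[ 0.939  0.     0.343]
 [-0.343 -0.     0.939]
 [ 0.    -1.    -0.   ]]
```

```bash
cat > go.py <<'E'
import sys
from h import *
from station import ctrl
# args: yaw x y z [x y z ...]
o=ctrl.get_obs(); M=R.from_rotvec(o["tool_rot"]).as_matrix(); a=[float(v) for v in sys.argv[1:]]
y=np.radians(a[0]); G=np.array([[np.cos(y),0,-np.sin(y)],[np.sin(y),0,np.cos(y)],[0,-1,0]])
print("t",round(float(o["t"]),2),"pos",o["tool_pos"].round(4),"open",round(float(o["opening"]),4),"turn",np.degrees(R.from_matrix(M.T@G).as_rotvec()).round(2),"F",np.round(o["contact_force"],1))
for i in range(1,len(a),3): print(((M.T@(np.array(a[i:i+3])-o["tool_pos"]))*1000).round(1))
E
python3 go.py 6.2 .3 .5 .31 .520 .182 .31
```

```text
t 1.15 pos [0.2142 0.5871 0.2313] open 0.0853 turn [  0.   -26.24   0.  ] F [ 0.2  0.2 -1. ]
[110.5 -78.7 -52.4]
[ 426.1  -78.7 -275.8]
```

>>> arm_command(steps=[[[0.03, -0.04, -0.02], [0, -8, 0], 1], [[0.07, -0.079, -0.04], [0, -16, 0], 1], [[0.11, -0.079, -0.07], [0, -24, 0], 1], [[0.15, -0.079, -0.1], [0, -26.24, 0], 1], [[0.19, -0.079, -0.125], [0, -26.24, 0], 1]])

```text
t: 1.65
tool_pos: [0.3461, 0.4092, 0.3115]
tool_rot: [-1.568, -0.088, 0.085]
contact_force: [0.5, 0.2, -0.3]
opening: 0.0855
```

```bash
python3 go.py 6.2 .520 .182 .31 
```

```text
t 1.65 pos [0.3461 0.4092 0.3115] open 0.0855 turn [-0.07  0.09  0.11] F [ 0.5  0.2 -0.3]
[ 148.     1.4 -244.9]
```

>>> arm_command(steps=[[[0.024, 0.001, -0.04], [0, 0, 0], 1], [[0.048, 0.001, -0.08], [0, 0, 0], 1], [[0.072, 0.001, -0.12], [0, 0, 0], 1], [[0.096, 0.001, -0.16], [0, 0, 0], 1], [[0.122, 0.001, -0.202], [0, 0, 0], 1]])

```text
t: 2.15
tool_pos: [0.4902, 0.2202, 0.3108]
tool_rot: [-1.567, -0.088, 0.084]
contact_force: [0.8, 1.2, -0.1]
opening: 0.0853
```

>>> arm_command(steps=[[[0.026, 0.0, -0.043], [0, 0, 0], 0.6], [[0.026, 0.0, -0.043], [0, 0, 0], 0.6]])

```text
t: 2.35
tool_pos: [0.5232, 0.1761, 0.3105]
tool_rot: [-1.569, -0.083, 0.079]
contact_force: [1.0, 0.4, 0.2]
opening: 0.0593
```

```bash
python3 - <<'E'
from h import *
from station import ctrl
d=shot(ctrl,"wrist","w1")
for P in [(.52,.182,.235),(.555,.1985,.183),(.652,.24,.185)]: print(proj(d,P).round(1))
E
python3 go.py 6.2 .520 .182 .204
```

```text
[195.4 263.6]
[214.5 274.2]
[297.7 299.8]
t 2.4 pos [0.5221 0.1779 0.3105] open 0.052 turn [-0.08 -0.17  0.13] F [-1.1 -0.1 -0.4]
[ -1.9 106.5   4.1]
```

View pics/w1.png

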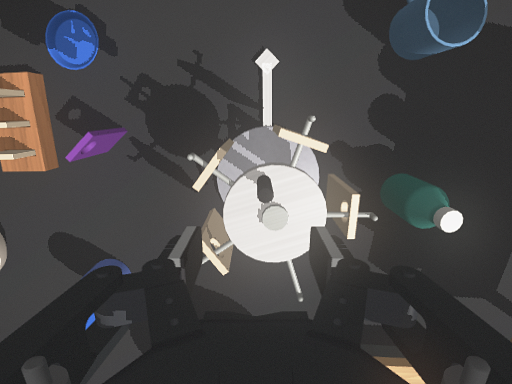

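>>> arm_command(steps=[[[-0.002, 0.03, 0.005], [0, 0, 0], 0.6], [[-0.002, 0.06, 0.005], [0, 0, 0], 0.6], [[-0.002, 0.09, 0.005], [0, 0, 0], 0.5], [[-0.002, 0.106, 0.005], [0, 0, 0], 0.5], [[-0.002, 0.106, 0.005], [0, 0, 0], 0.4]])

```text
t: 2.9
tool_pos: [0.5176, 0.1834, 0.2016]
tool_rot: [-1.568, -0.081, 0.086]
contact_force: [-0.6, 0.2, -0.9]
opening: 0.0343
```

>>> arm_command(force=25, steps=[[[0, 0, 0], [0, 0, 0], 0.15], [[0, 0, 0], [0, 0, 0], 0], [[0, 0, 0], [0, 0, 0], 0], [[0, 0, 0], [0, 0, 0], 0]])

```text
t: 3.3
tool_pos: [0.5179, 0.1837, 0.203]
tool_rot: [-1.568, -0.082, 0.085]
contact_force: [-2.4, 0.7, 2.5]
opening: 0.0131
```

```bash
python3 go.py 6.2 .520 .182 .204; python3 - <<'E'
from h import *
from station import ctrl
d=shot(ctrl,"top","t1",(130,270,130,270),4)
E
```

```text
t 3.3 pos [0.5179 0.1837 0.203 ] open 0.0131 turn [-0.09 -0.09 -0.12] F [-2.4  0.7  2.5]
[ 1.9 -1.  -1.9]
```

View pics/t1.png

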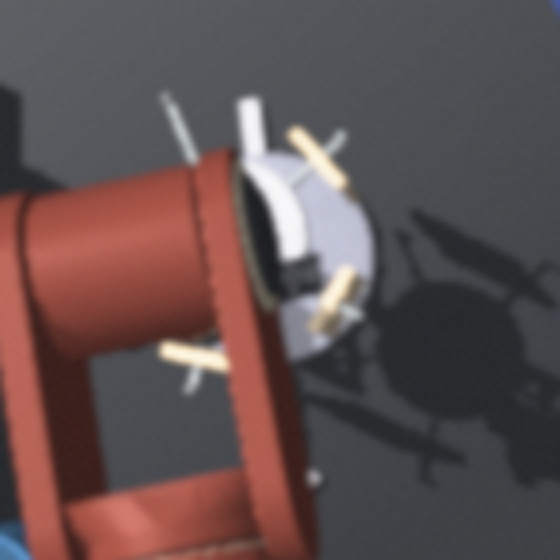

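```bash
cat > arc.py <<'E'
import sys
from h import *
from station import ctrl
A=np.array([.555,.1985]); o=ctrl.get_obs(); M=R.from_rotvec(o["tool_rot"]).as_matrix(); p=o["tool_pos"]
r=p[:2]-A; print("ang",np.degrees(np.arctan2(r[1],r[0]))%360,"rad",np.hypot(*r),"z",p[2],"F",o["contact_force"].round(1),"open",o["opening"],"t",o["t"])
for a in sys.argv[1:]:
    t=np.radians(float(a)); q=np.array([*(A+.04*np.array([np.cos(t),np.sin(t)])),.203]); print(a,((M.T@(q-p))).round(4).tolist())
E
python3 arc.py 212 222 232 242 252
```

```text
ang 201.78514140313246 rad 0.03989770602407475 z 0.2029988933878666 F [-3.3  0.4  2.9] open 0.013248655025473812 t 3.35
212 [0.0024, -0.0, -0.0067]
222 [0.006, -0.0, -0.0127]
232 [0.0106, -0.0001, -0.0179]
242 [0.016, -0.0001, -0.0223]
252 [0.0221, -0.0001, -0.0257]
```

>>> arm_command(steps=[[[0.0024, 0, -0.0067], [0, 0, 0], 0], [[0.006, 0, -0.0127], [0, 0, 0], 0], [[0.0106, 0, -0.0179], [0, 0, 0], 0], [[0.016, 0, -0.0223], [0, 0, 0], 0], [[0.0221, 0, -0.0257], [0, 0, 0], 0]])

```text
t: 3.85
tool_pos: [0.5415, 0.1618, 0.2029]
tool_rot: [-1.564, -0.081, 0.089]
contact_force: [-5.0, 5.5, 0.4]
opening: 0.0134
```

```bash
python3 arc.py 262 272 282 292 302
```

```text
ang 249.86797933859899 rad 0.039097121739457 z 0.20288465045033316 F [-5.   5.5  0.4] open 0.013420460539012634 t 3.85
262 [0.0075, -0.0002, -0.0037]
272 [0.0144, -0.0002, -0.0048]
282 [0.0214, -0.0002, -0.0047]
292 [0.0282, -0.0003, -0.0034]
302 [0.0348, -0.0003, -0.001]
```

>>> arm_command(steps=[[[0.0075, 0, -0.0037], [0, 0, 0], 0], [[0.0144, 0, -0.0048], [0, 0, 0], 0], [[0.0214, 0, -0.0047], [0, 0, 0], 0], [[0.0282, 0, -0.0034], [0, 0, 0], 0], [[0.0348, 0, -0.001], [0, 0, 0], 0]])

```text
t: 4.35
tool_pos: [0.5757, 0.1631, 0.2029]
tool_rot: [-1.568, -0.079, 0.091]
contact_force: [-5.8, -6.1, 2.7]
opening: 0.0131
```

```bash
python3 arc.py 311 321 331 341 351
```

```text
ang 300.33658502653697 rad 0.04104215756537694 z 0.20287238736523613 F [-5.8 -6.1  2.7] open 0.013138765423819681 t 4.35
311 [0.006, -0.0002, 0.0046]
321 [0.0114, -0.0002, 0.0091]
331 [0.0159, -0.0002, 0.0144]
341 [0.0194, -0.0002, 0.0204]
351 [0.0218, -0.0003, 0.027]
```

>>> arm_command(steps=[[[0.006, 0, 0.0046], [0, 0, 0], 0], [[0.0114, 0, 0.0091], [0, 0, 0], 0], [[0.0159, 0, 0.0144], [0, 0, 0], 0], [[0.0194, 0, 0.0204], [0, 0, 0], 0], [[0.0218, 0, 0.027], [0, 0, 0], 0]])

```text
t: 4.85
tool_pos: [0.6019, 0.1845, 0.2031]
tool_rot: [-1.584, -0.09, 0.075]
contact_force: [28.6, -24.0, -11.4]
opening: 0.0131
```

```bash
python3 arc.py 356 361 364 366
```

```text
ang 343.4316033546726 rad 0.0489463479724684 z 0.2030723772678853 F [ 28.6 -24.  -11.4] open 0.013110318813810952 t 4.85
356 [-0.0058, -0.0002, 0.0118]
361 [-0.0053, -0.0002, 0.0153]
364 [-0.0052, -0.0002, 0.0174]
366 [-0.0052, -0.0003, 0.0188]
```

```bash
python3 - <<'E'
from h import *
from station import ctrl
print(ctrl.get_obs()["q"],ctrl.get_obs()["contact_force"])
d=shot(ctrl,"scene","s2",(130,260,240,420),4)
d=shot(ctrl,"wrist","w2")
d=shot(ctrl,"top","t2",(130,270,130,270),4)
print(ctrl.get_obs()["contact_force"])
E
```

```text
[ 0.18634536  0.07797723  1.63400962 -0.01580379  1.42209559 -1.48748959] [ 28.55252406 -23.97933888 -11.37402006]
[ 27.1240272  -13.363744   -11.95264035]
```

View pics/s2.png

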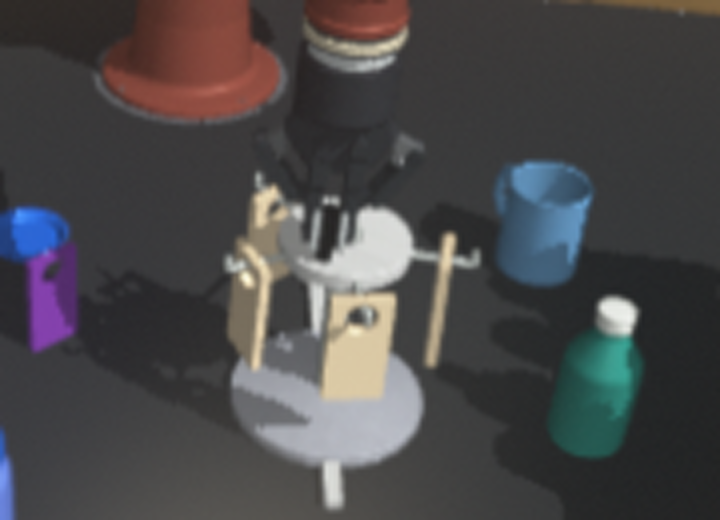

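View pics/w2.png

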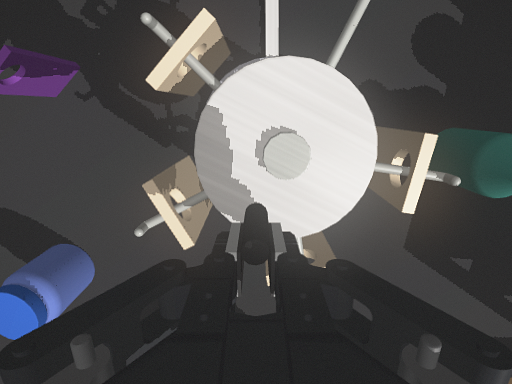

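View pics/t2.png

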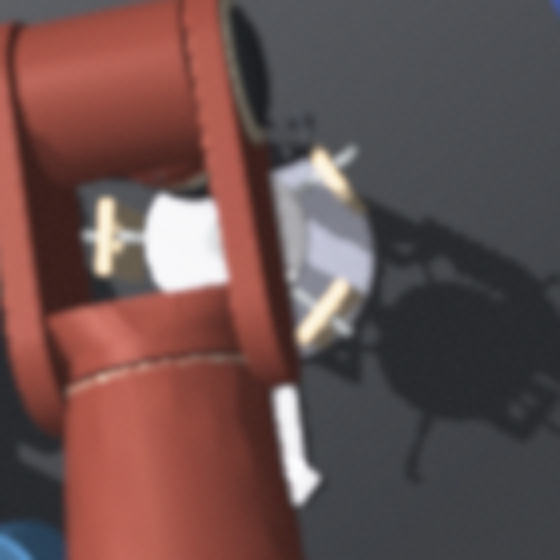

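```bash
python3 - <<'E'
from h import *
d=load("w2"); T=load("top0")
A=np.array([.555,.1985])
print("center",proj(d,[*A,.183]))
for a in (335,340,345):
  for z in (.183,.235): t=np.radians(a); print(a,z,proj(d,[*(A+.04*np.array([np.cos(t),np.sin(t)])),z]).round(1))
t=np.radians(180-25)
for a in (150,155,160,165): t=np.radians(a);print("hook root/tip",a,[proj(d,[*(A+r*np.array([np.cos(t),np.sin(t)])),.175]).round(1) for r in (.055,.105)])
print(proj(d,[.6019,.1845,.203]))
print("bottle",atz(T,(191,110),.14))
E
python3 - <<'E'
import cv2;i=cv2.imread("pics/w2.png")[180:340,160:360];cv2.imwrite("pics/w2c.png",cv2.resize(i,None,fx=3.5,fy=3.5,interpolation=2))
E
```

```text
center [151.62403291 285.2637657 ]
335 0.183 [206.7 250.4]
335 0.235 [246.5 247. ]
340 0.183 [209.2 255.3]
340 0.235 [249.9 254. ]
345 0.183 [211.4 260.4]
345 0.235 [252.7 261.2]
hook root/tip 150 [array([ 72.9, 342.3]), array([ -3.6, 400.3])]
hook root/tip 155 [array([ 68. , 335.7]), array([-14.3, 387.5])]
hook root/tip 160 [array([ 63.6, 328.6]), array([-23.7, 373.6])]
hook root/tip 165 [array([ 59.9, 321.1]), array([-31.7, 358.7])]
[236.93976415 252.58604637]
bottle [0.55785821 0.4268843  0.14      ]
```

View pics/w2c.png

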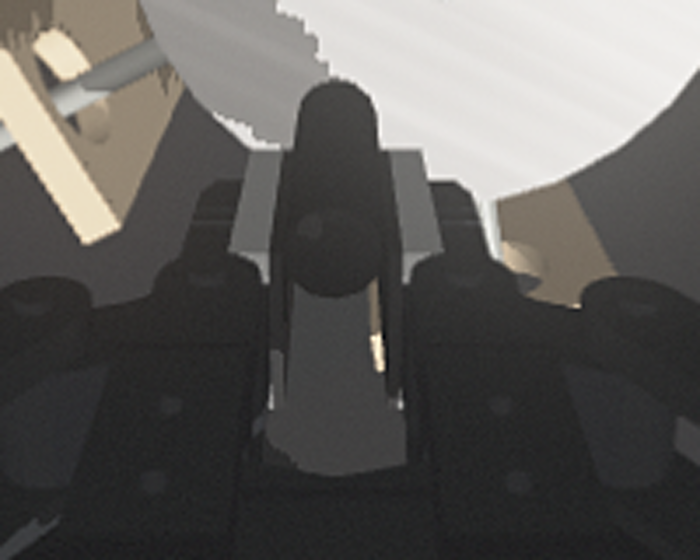

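```bash
python3 arc.py 343 348; python3 -c "
from station import ctrl
o=ctrl.get_obs();print(o['wrist_torque'],o['effort'],o['dq'],o['tool_rot'])"
```

```text
ang 346.1805456092347 rad 0.049075301359712956 z 0.20320845262321563 F [ 27.1 -13.4 -12. ] open 0.012910029299192088 t 5.0
343 [-0.0093, 0.0001, 0.001]
348 [-0.0081, 0.0001, 0.0043]
[-2.04641513 -4.09795408  0.27243631] [ 13.21882188 -47.01192141 -33.01732421   4.68867034   6.17159396
   0.30191495] [-0.00146226 -0.0019193   0.00181187  0.00489357 -0.00063946 -0.00270289] [-1.57816981 -0.09252561  0.0734894 ]
```

>>> arm_command(force=20, steps=[[[0, 0, 0], [0, 0, 0], 0.4], [[-0.004, 0, 0.0005], [0, 0, 0], 0.4], [[-0.009, 0, 0.001], [0, 0, 0], 0.4], [[-0.009, 0, 0.001], [0, 0, 0], 0.4]])

```text
t: 5.4
tool_pos: [0.5927, 0.1874, 0.2032]
tool_rot: [-1.578, -0.093, 0.074]
contact_force: [0.2, -0.2, -0.5]
opening: 0.0344
```

```bash
python3 arc.py 343; python3 go.py 6.2;python3 - <<'E'
from h import *
from station import ctrl
d=shot(ctrl,"wrist","w3")
A=np.array([.555,.1985])
for a in (335,340,345,350):
  for z in (.183,.235): t=np.radians(a); print(a,z,proj(d,[*(A+.04*np.array([np.cos(t),np.sin(t)])),z]).round(1))
E
```

```text
ang 343.5393184007797 rad 0.03926591505647035 z 0.20323248270981342 F [ 0.2 -0.2 -0.5] open 0.03435256596317758 t 5.4
343 [0.0005, 0.0002, -0.0006]
t 5.4 pos [0.5927 0.1874 0.2032] open 0.0344 turn [ 0.53 -0.1   0.65] F [ 0.2 -0.2 -0.5]
335 0.183 [221.4 247.6]
335 0.235 [266.  243.4]
340 0.183 [223.8 252.5]
340 0.235 [269.3 250.2]
345 0.183 [225.9 257.5]
345 0.235 [272.  257.3]
350 0.183 [227.5 262.7]
350 0.235 [274.2 264.5]
```

View pics/w3.png

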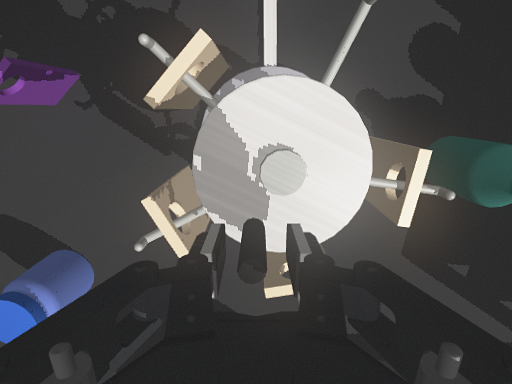

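>>> arm_command(force=20, steps=[[[0, 0, -0.002], [0.5, 0, 0.6], 0.2], [[0, 0, -0.002], [0.5, 0, 0.6], 0], [[0, 0, -0.002], [0.5, 0, 0.6], 0], [[0, 0, -0.002], [0.5, 0, 0.6], 0]])

```text
t: 5.85
tool_pos: [0.5928, 0.1856, 0.2036]
tool_rot: [-1.569, -0.084, 0.083]
contact_force: [-3.0, 1.1, 2.4]
opening: 0.0132
```

```bash
python3 arc.py 346 351 356 361 366.4
```

```text
ang 341.2190687398871 rad 0.03996924402440417 z 0.2035515121757405 F [-3.   1.1  2.4] open 0.013226687383668919 t 5.85
346 [0.0013, 0.0006, 0.0031]
351 [0.0024, 0.0006, 0.0064]
356 [0.0031, 0.0006, 0.0098]
361 [0.0036, 0.0006, 0.0133]
366.4 [0.0037, 0.0006, 0.017]
```

>>> arm_command(steps=[[[0.0013, 0, 0.0031], [0, -5, 0], 0], [[0.0024, 0, 0.0064], [0, -10, 0], 0], [[0.0031, 0, 0.0098], [0, -15, 0], 0], [[0.0036, 0, 0.0133], [0, -20, 0], 0], [[0.0037, 0, 0.017], [0, -25, 0], 0]])

```text
t: 6.35
tool_pos: [0.5953, 0.2022, 0.2036]
tool_rot: [-1.53, -0.429, 0.427]
contact_force: [0.9, -2.9, 1.4]
opening: 0.0131
```

```bash
python3 arc.py 366.4;python3 - <<'E'
from h import *
from station import ctrl
d=shot(ctrl,"wrist","w4")
d=shot(ctrl,"top","t4",(130,270,130,270),4)
print(ctrl.get_obs()["contact_force"])
E
```

```text
ang 5.214838622548546 rad 0.04046782596949647 z 0.20356608083876157 F [ 0.9 -2.9  1.4] open 0.01312201121852803 t 6.35
366.4 [-0.0001, 0.0006, 0.001]
[ 1.36523386 -2.47990079  0.51565109]
```

View pics/w4.png

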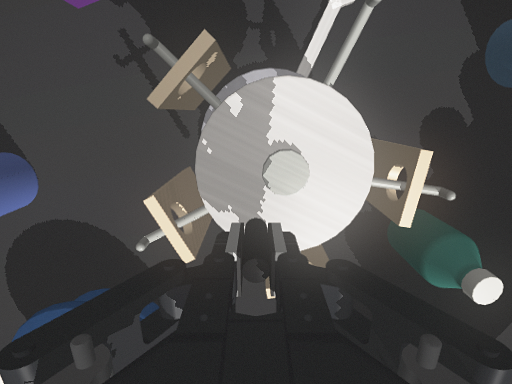

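View pics/t4.png

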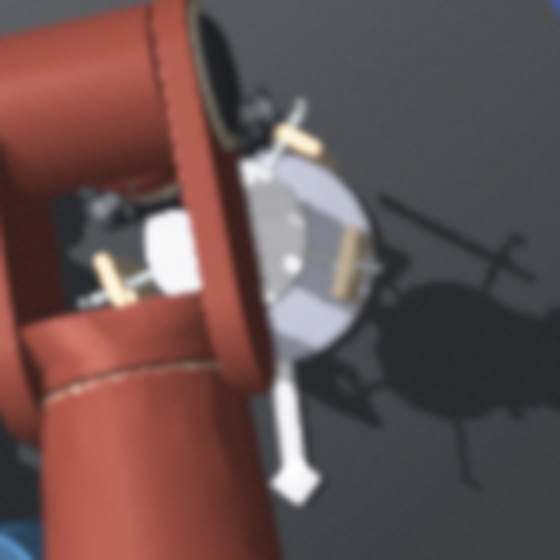

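```bash
python3 - <<'E'
from h import *
d=load("w4"); i=d["img"][:,:,::-1]
A=np.array([.555,.1985])
c=cv2.resize(i[0:110,270:410],None,fx=5,fy=5,interpolation=cv2.INTER_CUBIC)
for a,col in((184.4,(0,0,255)),(186.4,(0,255,0)),(188.4,(255,0,0))):
    t=np.radians(a);u=np.array([np.cos(t),np.sin(t)])
    for r0,r1,z in((.055,.105,.175),(.1,.175,.008)):
        P=[proj(d,[*(A+r*u),z])[::-1] for r in(r0,r1)]
        P=[tuple(int(v) for v in ((p-[270,0]+.5)*5)) for p in P]; cv2.line(c,P[0],P[1],col,1)
cv2.imwrite("pics/w4c.png",c)
E
```

```text
(no output)
```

View pics/w4c.png

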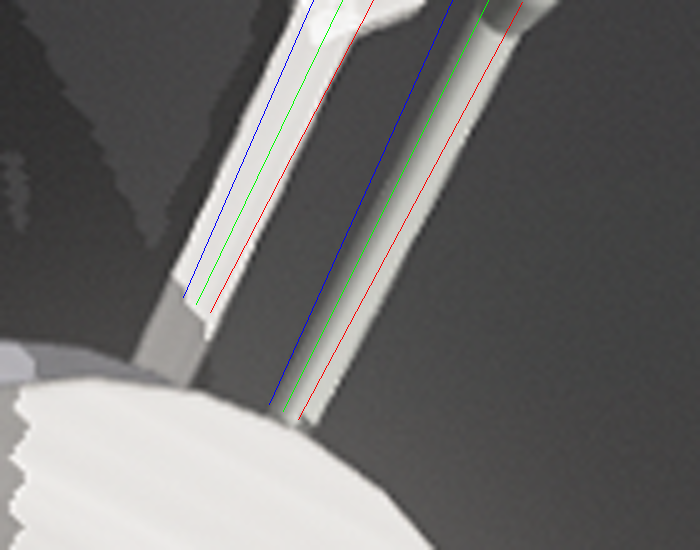

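>>> arm_command(steps=[[[0.0003, 0, 0.001], [0, -1, 0], 0], [[0.0004, 0, 0.0014], [0, -1, 0], 0], [[0.0004, 0, 0.0014], [0, -1, 0], 0]])

```text
t: 6.75
tool_pos: [0.5952, 0.2033, 0.2035]
tool_rot: [-1.529, -0.44, 0.437]
contact_force: [1.6, -4.4, 0.9]
opening: 0.0135
```

```bash
cat > chk.py <<'E'
import sys
from h import *
from station import ctrl
tag=sys.argv[1]; d=shot(ctrl,"wrist",tag); i=d["img"][:,:,::-1]
A=np.array([.555,.1985]); r0,r1,c0,c1=[int(v) for v in sys.argv[2:6]]; f=5
c=cv2.resize(i[r0:r1,c0:c1],None,fx=f,fy=f,interpolation=cv2.INTER_CUBIC)
for a,col in((184.4,(0,0,255)),(186.4,(0,255,0)),(188.4,(255,0,0))):
    t=np.radians(a);u=np.array([np.cos(t),np.sin(t)])
    for ra,rb,z in((.055,.105,.175),(.1,.175,.008)):
        P=[proj(d,[*(A+r*u),z])[::-1] for r in(ra,rb)]
        P=[tuple(int(v) for v in ((p-[c0,r0]+.5)*f)) for p in P]; cv2.line(c,P[0],P[1],col,1)
cv2.imwrite(f"pics/{tag}c.png",c)
E
python3 arc.py 366.4; python3 chk.py w5 0 110 270 410
```

```text
ang 6.849255193254846 rad 0.04047397019411111 z 0.20354523473140157 F [ 1.6 -4.4  0.9] open 0.0134909546351729 t 6.75
366.4 [-0.0006, 0.0005, -0.0001]
```

View pics/w5c.png

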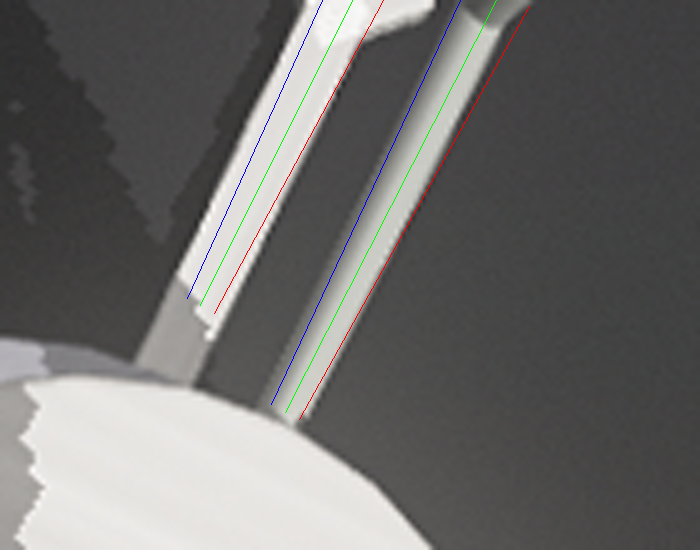

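>>> arm_command(steps=[[[0, 0, 0], [0, 0, 0], 0.2], [[0, 0, 0], [0, 0, 0], 0.4], [[0, -0.04, 0], [0, 0, 0], 0.4], [[0, -0.085, 0], [0, 0, 0], 0.4], [[-0.03, -0.12, 0], [0, 8, 0], 0.6]])

```text
t: 7.3
tool_pos: [0.5704, 0.189, 0.3254]
tool_rot: [-1.547, -0.331, 0.325]
contact_force: [-0.3, 0.2, 0.7]
opening: 0.0479
```

```bash
python3 go.py 6.2 .46 .1 .31 .46 -.203 .31 .46 -.203 .2
```

```text
t 7.3 pos [0.5704 0.189  0.3254] open 0.0479 turn [ 0.07 17.74  0.2 ] F [-0.3  0.2  0.7]
[-137.1   15.1  -36.5]
[-260.1   15.2 -313.4]
[-260.4  125.1 -313.2]
```

>>> arm_command(steps=[[[-0.03, 0.005, 0.01], [0, 8, 0], 1], [[-0.06, 0.01, 0.025], [0, 16, 0], 1], [[-0.06, 0.01, 0.025], [0, 17.7, 0], 1], [[-0.06, 0.01, 0.025], [0, 17.7, 0], 1]])

```text
t: 7.7
tool_pos: [0.5051, 0.188, 0.3152]
tool_rot: [-1.569, -0.09, 0.083]
contact_force: [0.1, -0.5, -0.1]
opening: 0.0855
```

```bash
python3 chk.py w6 50 200 200 340; python3 -c "
from h import *
from station import ctrl
shot(ctrl,'top','t6',(130,270,130,270),4)"; python3 go.py 6.2 .46 -.203 .31 .46 -.203 .2
```

```text
t 7.8 pos [0.5061 0.1878 0.3154] open 0.0856 turn [0.02 0.12 0.24] F [-0.2  0.3  0.4]
[ -88.9    5.2 -383.3]
[ -89.3  115.2 -383.3]
```

View pics/w6.png

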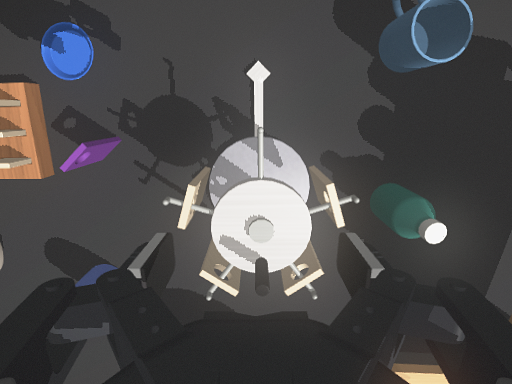

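View pics/w6c.png

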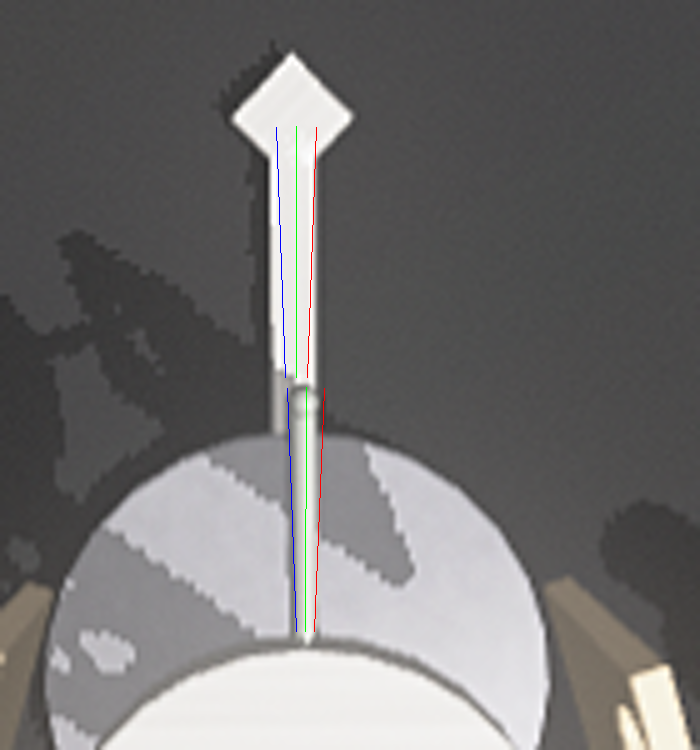

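>>> arm_command(steps=[[[-0.01, 0, -0.048], [0, 0, 0], 1], [[-0.02, 0, -0.096], [0, 0, 0], 1], [[-0.03, 0.005, -0.144], [0, 0, 0], 1], [[-0.04, 0.005, -0.192], [0, 0, 0], 1], [[-0.05, 0.005, -0.24], [0, 0, 0], 1]])

```text
t: 8.3
tool_pos: [0.4833, -0.0584, 0.3105]
tool_rot: [-1.569, -0.091, 0.084]
contact_force: [1.3, -0.7, 0.0]
opening: 0.0853
```

>>> arm_command(steps=[[[-0.01, 0.02, -0.045], [0, 0, 0], 1], [[-0.02, 0.04, -0.09], [0, 0, 0], 1], [[-0.04, 0.06, -0.135], [0, 0, 0], 1], [[-0.04, 0.06, -0.135], [0, 0, 0], 1]])

```text
t: 8.7
tool_pos: [0.457, -0.2008, 0.2471]
tool_rot: [-1.567, -0.083, 0.083]
contact_force: [-0.6, -0.2, -0.1]
opening: 0.0853
```

```bash
python3 go.py 6 .458 -.205 .3; python3 - <<'E'
from h import *
from station import ctrl
d=shot(ctrl,"wrist","w7"); i=d["img"][:,:,::-1]
for P in [(.4574,-.2053,.112),(.455,-.18,.112),(.46,-.23,.112)]: print(proj(d,P).round(1))
for n in ("tile","tile_hole","stand"): print(n,[(np.round(b["position"],1).tolist(),round(b["confidence"],2)) for b in ctrl.boxes_of(d,n)[:5]])
E
```

```text
t 8.7 pos [ 0.457  -0.2008  0.2471] open 0.0853 turn [-0.12  0.07  0.  ] F [-0.6 -0.2 -0.1]
[  0.5 -52.9  -4.2]
[181.4 251.2]
[181.6 275.8]
[181.3 227.2]
tile [([218.9, 360.1], 0.91), ([164.4, 166.7], 0.79), ([176.6, 247.7], 0.75), ([95.0, 188.1], 0.68)]
tile_hole [([225.4, 361.1], 0.9), ([164.6, 170.3], 0.78), ([174.3, 248.3], 0.66), ([95.7, 186.6], 0.62)]
stand [([190.8, 252.0], 0.85), ([273.5, 498.8], 0.51), ([248.1, 488.6], 0.28)]
```

View pics/w7.png

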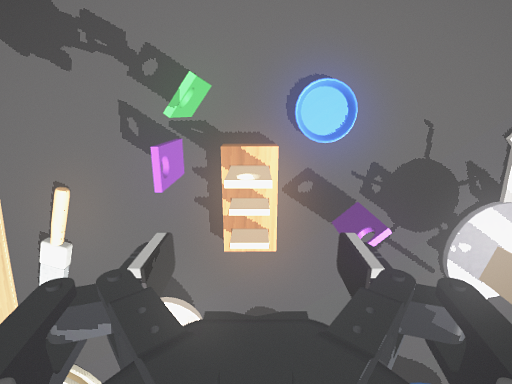

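```bash
python3 - <<'E'
import cv2;i=cv2.imread("pics/w7.png")[130:270,190:310];cv2.imwrite("pics/w7c.png",cv2.resize(i,None,fx=5,fy=4.2857,interpolation=2))
i=cv2.imread("pics/w7.png")[140:200,205:285];cv2.imwrite("pics/w7d.png",cv2.resize(i,None,fx=9,fy=9,interpolation=2))
E
```

```text
(no output)
```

View pics/w7d.png

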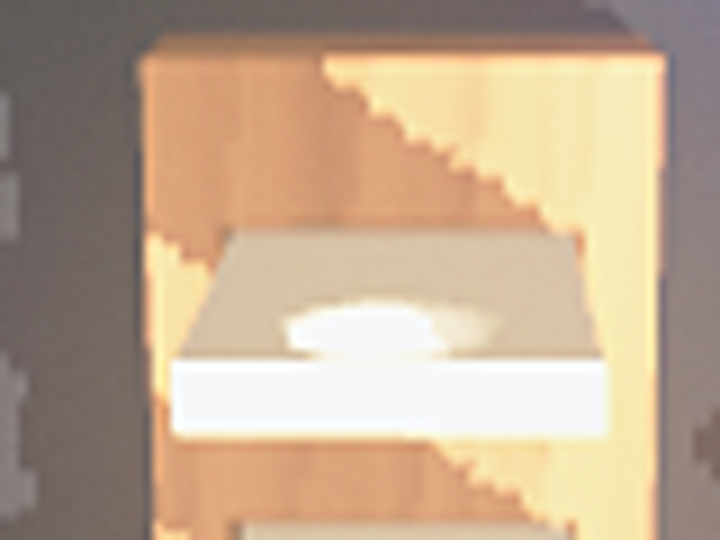

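```bash
python3 - <<'E'
from h import *
W=load("w7");T=load("top0");S=load("scene0")
C=lambda x,y:(100+y/3,130+x/3); D=lambda x,y:(110+y/3,140+x/3)
w=lambda x,y:(140+y/9-.5,205+x/9-.5)
print("center",atz(W,w(390,398),.112),"L",atz(W,w(172,398),.112),"R",atz(W,w(608,398),.112))
print("far/near edge",atz(W,w(390,437),.112),atz(W,w(390,360),.112))
print("tri",tri([ray(W,w(390,398)),ray(T,C(597,368)),ray(S,D(231,199))]))
for z in(.028,.032,.036):print("stand edges",atz(W,w(145,300),z),atz(W,w(658,300),z))
E
```

```text
center [ 0.46027347 -0.20852209  0.112     ] L [ 0.46292004 -0.2335119   0.112     ] R [ 0.45762262 -0.18354079  0.112     ]
far/near edge [ 0.46490526 -0.20806264  0.112     ] [ 0.45579854 -0.20896616  0.112     ]
tri (array([ 0.45860239, -0.20624597,  0.11211499]), [np.float64(0.002777274881675101), np.float64(0.0026428211885599078), np.float64(0.00015448959660641082)])
stand edges [ 0.47056878 -0.24616878  0.028     ] [ 0.46252925 -0.17033968  0.028     ]
stand edges [ 0.46967237 -0.24575362  0.032     ] [ 0.46172196 -0.17076502  0.032     ]
stand edges [ 0.46877596 -0.24533846  0.036     ] [ 0.46091466 -0.17119036  0.036     ]
```

```bash
python3 go.py 6.1 .4598 -.2078 .14 .4598 -.2078 .073
```

```text
t 8.9 pos [ 0.4598 -0.1967  0.2511] open 0.0851 turn [0.01 0.32 0.34] F [0.4 0.3 0.5]
[ -1.9 111.1 -11. ]
[ -2.3 178.1 -11. ]
```

>>> arm_command(steps=[[[-0.002, 0.02, -0.011], [0, 0.3, 0.3], 0.8], [[-0.002, 0.06, -0.011], [0, 0.3, 0.3], 0.8], [[-0.002, 0.09, -0.011], [0, 0.3, 0.3], 0.8], [[-0.002, 0.11, -0.011], [0, 0.3, 0.3], 0.8], [[-0.002, 0.11, -0.011], [0, 0.3, 0.3], 0.8]])

```text
t: 9.4
tool_pos: [0.4589, -0.2053, 0.1386]
tool_rot: [-1.566, -0.084, 0.089]
contact_force: [0.0, -0.2, -0.1]
opening: 0.0685
```

```bash
python3 go.py 6.1 .4598 -.2078 .073;python3 - <<'E'
from h import *
from station import ctrl
d=shot(ctrl,"wrist","w8"); i=d["img"][:,:,::-1]
cv2.imwrite("pics/w8d.png",cv2.resize(i[150:310,120:380],None,fx=3,fy=3,interpolation=2))
E
```

```text
t 9.4 pos [ 0.4589 -0.2053  0.1386] open 0.0685 turn [-0.19  0.19 -0.17] F [ 0.  -0.2 -0.1]
[ 0.8 65.6 -2.7]
```

View pics/w8d.png

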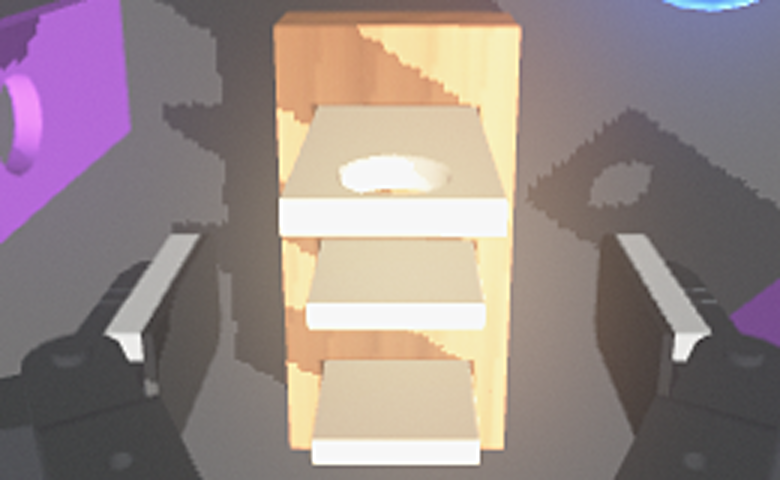

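```bash
python3 - <<'E'
from h import *
W=load("w8");V=load("w7")
w=lambda x,y:(150+y/3-.33,120+x/3-.33); v=lambda x,y:(140+y/9-.5,205+x/9-.5)
L=atz(W,w(280,217),.112);Rr=atz(W,w(506,217),.112);print(L,Rr,(L+Rr)/2,np.linalg.norm(L-Rr))
print(tri([ray(W,w(393,217)),ray(V,v(390,398))]))
for p in((130,130),(0,240)): print("purple lower edge?",[atz(W,w(*p),z).round(3) for z in(0,.05,.1)])
E
```

```text
[ 0.46270001 -0.23333383  0.112     ] [ 0.45732087 -0.18417533  0.112     ] [ 0.46001044 -0.20875458  0.112     ] 0.049451924933733724
(array([ 0.46084372, -0.20860881,  0.10983404]), [np.float64(8.995499519948948e-05), np.float64(8.995499519942252e-05)])
purple lower edge? [array([ 0.483, -0.302, -0.   ]), array([ 0.466, -0.286,  0.05 ]), array([ 0.45, -0.27,  0.1 ])]
purple lower edge? [array([ 0.531, -0.35 ,  0.   ]), array([ 0.506, -0.325,  0.05 ]), array([ 0.481, -0.301,  0.1  ])]
```

```bash
python3 go.py 6.1 .460 -.2087 .073
```

```text
t 9.45 pos [ 0.46   -0.2063  0.1408] open 0.0681 turn [-0.05  0.17 -0.02] F [-0.1  0.1  0.4]
[-0.2 67.8 -2.4]
```

>>> arm_command(force=30, steps=[[[0, 0.025, -0.0024], [0, 0, 0], 0.8], [[0, 0.05, -0.0024], [0, 0, 0], 0.8], [[0, 0.068, -0.0024], [0, 0, 0], 0.8], [[0, 0.068, -0.0024], [0, 0, 0], 0.8], [[0, 0.068, -0.0024], [0, 0, 0], 0.7]])

```text
t: 9.95
tool_pos: [0.4618, -0.2089, 0.075]
tool_rot: [-1.57, -0.088, 0.085]
contact_force: [0.4, -0.2, -0.0]
opening: 0.0601
```

```bash
python3 go.py 6.1 .460 -.2087 .073
```

```text
t 9.95 pos [ 0.4618 -0.2089  0.075 ] open 0.0601 turn [0.05 0.23 0.12] F [ 0.4 -0.2 -0. ]
[-1.7  2.   0.4]
```

Close on the tile.

>>> arm_command(force=30, steps=[[[-0.0015, 0.002, 0.0004], [0, 0.2, 0], 0.6], [[-0.0015, 0.002, 0.0004], [0, 0.2, 0], 0.5], [[-0.0015, 0.002, 0.0004], [0, 0.2, 0], 0.3], [[-0.0015, 0.002, 0.0004], [0, 0.2, 0], 0.3], [[-0.0015, 0.002, 0.0004], [0, 0.2, 0], 0.3]])

```text
t: 10.45
tool_pos: [0.4619, -0.2093, 0.0757]
tool_rot: [-1.572, -0.089, 0.079]
contact_force: [0.1, 1.7, 6.9]
opening: 0.0493
```

```bash
python3 go.py 6.1 .460 -.2087 .073;python3 - <<'E'
from h import *
from station import ctrl
d=shot(ctrl,"wrist","w9"); i=d["img"][:,:,::-1]
cv2.imwrite("pics/w9d.png",cv2.resize(i[180:360,120:380],None,fx=3,fy=3,interpolation=2))
E
```

```text
t 10.45 pos [ 0.4619 -0.2093  0.0757] open 0.0493 turn [0.16 0.03 0.33] F [0.1 1.7 6.9]
[-1.9  2.7  0.8]
```

View pics/w9d.png

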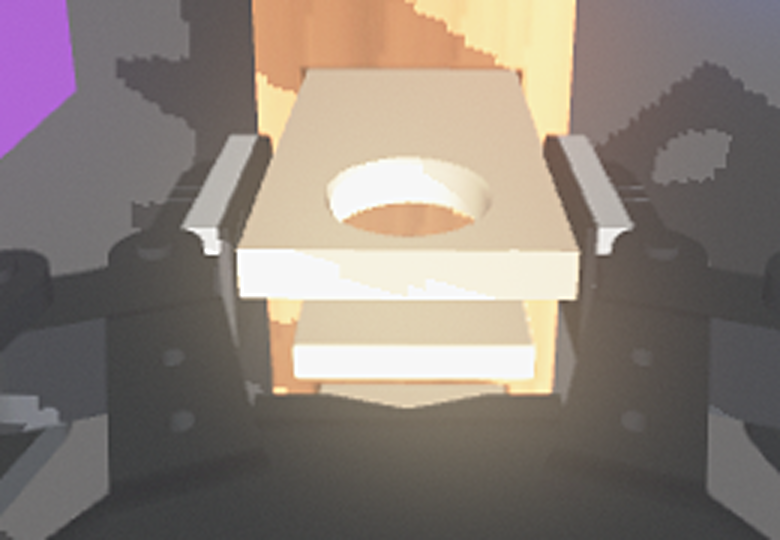

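>>> arm_command(force=35, steps=[[[0, -0.01, 0], [0, 0, 0], 0.3], [[0, -0.025, 0], [0, 0, 0], 0.3], [[0, -0.05, 0], [0, 0, 0], 0.3], [[0, -0.09, 0], [0, 0, 0], 0.3], [[0, -0.14, 0], [0, 0, 0], 0.3]])

```text
t: 11.0
tool_pos: [0.4597, -0.2083, 0.216]
tool_rot: [-1.57, -0.086, 0.082]
contact_force: [0.6, -0.8, -1.0]
opening: 0.0496
```

```bash
python3 go.py 6.4 .42 0 .24 .4 .16 .24;python3 - <<'E'
from h import *
from station import ctrl
d=shot(ctrl,"wrist","w10"); i=d["img"][:,:,::-1]
cv2.imwrite("pics/w10d.png",cv2.resize(i[180:360,120:380],None,fx=3,fy=3,interpolation=2))
E
```

```text
t 11.0 pos [ 0.4597 -0.2083  0.216 ] open 0.0496 turn [ 0.04 -0.28  0.17] F [ 0.6 -0.8 -1. ]
[-17.2 -24.2 211.4]
[-20.  -24.3 372.6]
```

View pics/w10d.png

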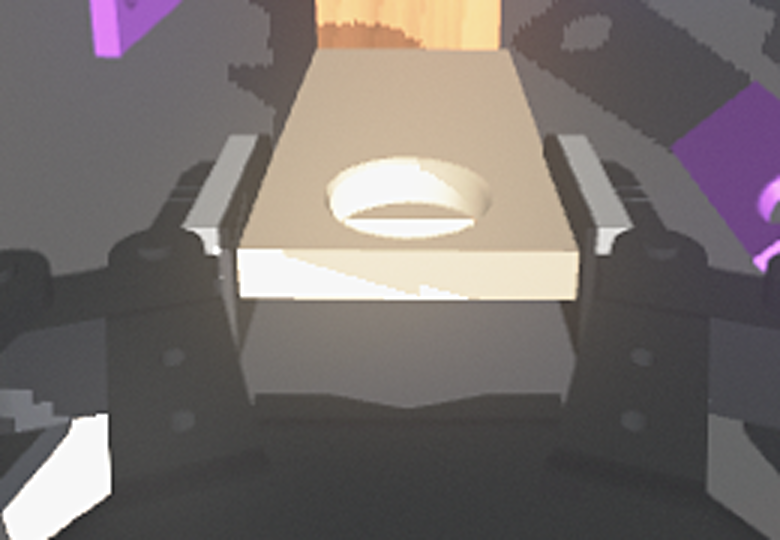

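>>> arm_command(steps=[[[-0.003, -0.02, 0.035], [0, -0.3, 0], 0.3], [[-0.008, -0.035, 0.075], [0, -0.3, 0], 0.3], [[-0.013, -0.035, 0.115], [0, -0.3, 0], 0.3], [[-0.02, -0.035, 0.155], [0, -0.3, 0], 0.3], [[-0.03, -0.035, 0.195], [0, -0.3, 0], 0.3]])

```text
t: 11.55
tool_pos: [0.4125, -0.0189, 0.2616]
tool_rot: [-1.581, -0.103, 0.072]
contact_force: [0.7, 0.5, -1.4]
opening: 0.0495
```

```bash
python3 go.py 6.4  .395 .18 .24 .395 .18 .165
```

```text
t 11.55 pos [ 0.4125 -0.0189  0.2616] open 0.0495 turn [ 0.75 -0.01  1.1 ] F [ 0.7  0.5 -1.4]
[  4.4  19.1 199.9]
[  2.9  94.1 200.9]
```

>>> arm_command(steps=[[[0.0, 0, 0.04], [0.4, 0, 0.6], 0.3], [[0.0, 0, 0.08], [0.75, 0, 1.1], 0.3], [[0.002, 0.01, 0.12], [0.75, 0, 1.1], 0.3], [[0.004, 0.015, 0.16], [0.75, 0, 1.1], 0.3], [[0.008, 0.019, 0.2], [0.75, 0, 1.1], 0.3]])

```text
t: 12.05
tool_pos: [0.3981, 0.182, 0.241]
tool_rot: [-1.569, -0.089, 0.086]
contact_force: [-0.2, 0.2, -1.3]
opening: 0.0495
```

>>> arm_command(steps=[[[0, 0, 0], [0, 0, 0], 0.3], [[0, 0, 0], [0, 0, 0], 0.3]])

```text
t: 12.25
tool_pos: [0.3979, 0.1826, 0.2418]
tool_rot: [-1.569, -0.092, 0.087]
contact_force: [-0.1, -0.4, -0.9]
opening: 0.0493
```

```bash
python3 go.py 6.4  .4028 .1814 .1617;python3 - <<'E'
from h import *
from station import ctrl
d=shot(ctrl,"wrist","w11"); i=d["img"][:,:,::-1]
d=shot(ctrl,"scene","s11",(130,260,240,420),4)
E
```

```text
t 12.25 pos [0.3979 0.1826 0.2418] open 0.0493 turn [0.03 0.13 0.17] F [-0.1 -0.4 -0.9]
[ 4.5 80.1 -1.7]
```

View pics/w11.png

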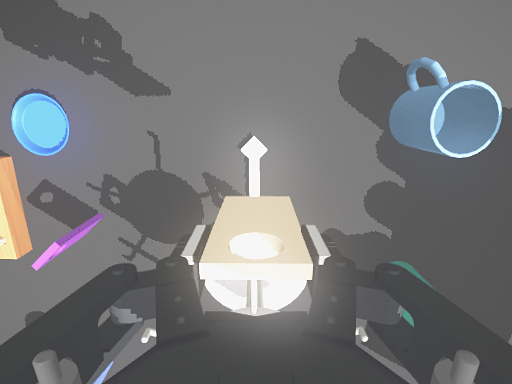

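View pics/s11.png

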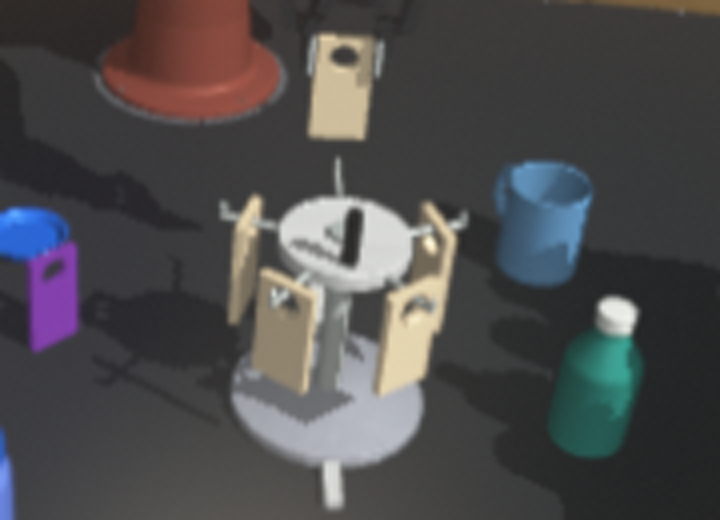

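>>> arm_command(steps=[[[0.002, 0.025, -0.0017], [0, 0, 0], 0.3], [[0.004, 0.055, -0.0017], [0, 0, 0], 0.3], [[0.0045, 0.08, -0.0017], [0, 0, 0], 0.3], [[0.0045, 0.08, -0.0017], [0, 0, 0], 0.3], [[0.0045, 0.08, -0.0017], [0, 0, 0], 0.3]])

```text
t: 12.85
tool_pos: [0.4036, 0.1792, 0.1624]
tool_rot: [-1.57, -0.088, 0.083]
contact_force: [0.4, -0.1, -0.9]
opening: 0.0493
```

```bash
python3 go.py 6.4  .4028 .1814 .1617;python3 - <<'E'
from h import *
from station import ctrl
d=shot(ctrl,"wrist","w12"); i=d["img"][:,:,::-1]
cv2.imwrite("pics/w12d.png",cv2.resize(i[180:360,130:390],None,fx=3,fy=3,interpolation=2))
d=shot(ctrl,"scene","s12"); i=d["img"][:,:,::-1]
c=i[155:215,290:350].copy(); c=cv2.resize(c,None,fx=9,fy=9,interpolation=2)
o=ctrl.get_obs(); H=o["tool_pos"]+[-.0018,0,.0183]; 
for P in (H,[.401,.1812,.18]): 
    q=proj(d,P); print(q); cv2.circle(c,(int((q[1]-290+.5)*9),int((q[0]-155+.5)*9)),4,(0,0,255),1)
A=np.array([.555,.1985]);t=np.radians(186.4);u=np.array([np.cos(t),np.sin(t)])
for r,z in((.055,.175),(.105,.175),(.105,.188)): q=proj(d,[*(A+r*u),z]);cv2.circle(c,(int((q[1]-290+.5)*9),int((q[0]-155+.5)*9)),4,(0,255,0),1)
cv2.imwrite("pics/s12c.png",c)
E
```

```text
t 12.85 pos [0.4036 0.1792 0.1624] open 0.0493 turn [ 0.04 -0.16  0.19] F [ 0.4 -0.1 -0.9]
[-0.6  0.7  2.2]
[163.15516717 323.01523346]
[163.46133121 323.33957714]
```

View pics/w12d.png

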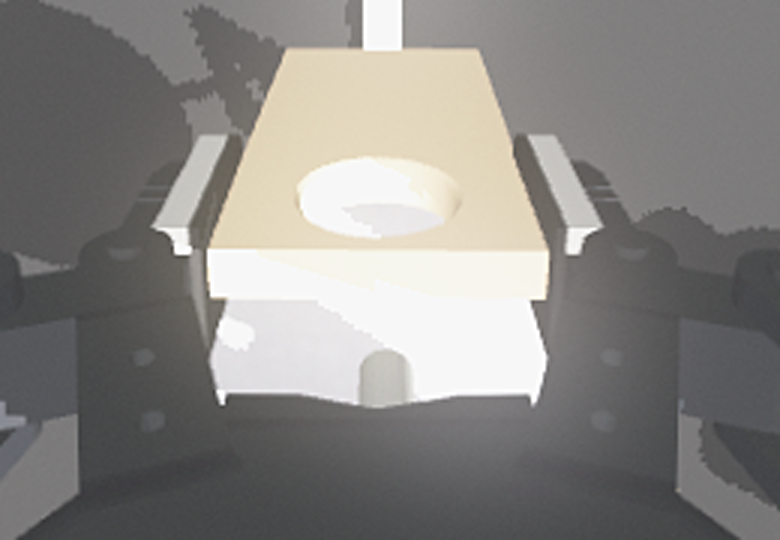

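View pics/s12c.png

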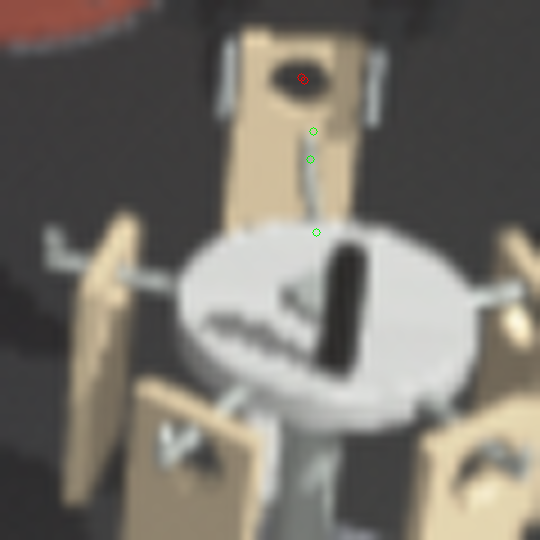

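```bash
python3 go.py 6.4  .4128 .1824 .1617 .4743 .1894 .1617
```

```text
t 12.95 pos [0.4046 0.1799 0.164 ] open 0.0495 turn [ 0.   -0.11  0.38] F [ 0.4 -0.1 -1.4]
[8.4 2.3 1.6]
[70.3  2.7  1.8]
```

>>> arm_command(steps=[[[0.015, 0.002, 0.0017], [0, 0, 0.3], 0.3], [[0.027, 0.0025, 0.0017], [0, 0, 0.3], 0.3], [[0.027, 0.0025, 0.0017], [0, 0, 0.3], 0.3]])

```text
t: 13.25
tool_pos: [0.4333, 0.1847, 0.164]
tool_rot: [-1.568, -0.09, 0.082]
contact_force: [-0.5, 0.3, -0.8]
opening: 0.0491
```

```bash
python3 go.py 6.4  .4593 .1877 .1617 .4743 .1894 .1617; python3 - <<'E'
from h import *
from station import ctrl
d=shot(ctrl,"wrist","w13"); i=d["img"][:,:,::-1]
cv2.imwrite("pics/w13d.png",cv2.resize(i[180:360,130:390],None,fx=3,fy=3,interpolation=2))
d=shot(ctrl,"scene","s13"); i=d["img"][:,:,::-1]
cv2.imwrite("pics/s13c.png",cv2.resize(i[150:220,285:355],None,fx=8,fy=8,interpolation=2))
E
```

```text
t 13.25 pos [0.4333 0.1847 0.164 ] open 0.0491 turn [-0.02 -0.15  0.29] F [-0.5  0.3 -0.8]
[26.2  2.4  0.1]
[41.3  2.5  0.2]
```

View pics/w13d.png

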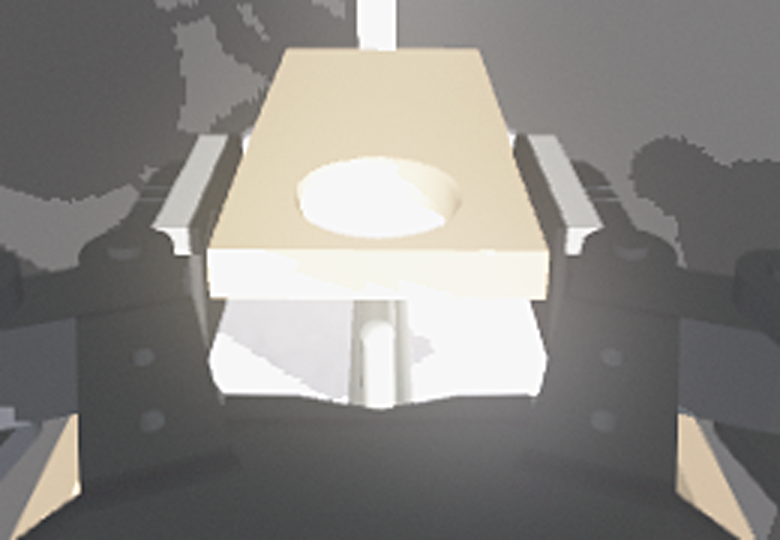

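View pics/s13c.png

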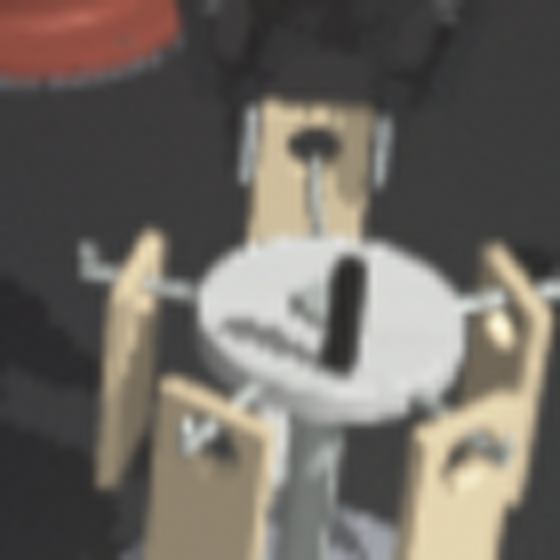

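>>> arm_command(steps=[[[0.006, 0.0025, 0], [0, 0, 0], 0.3], [[0.014, 0.0025, 0], [0, 0, 0], 0.3], [[0.022, 0.0025, 0], [0, 0, 0], 0.3], [[0.03, 0.0025, 0], [0, 0, 0], 0.3], [[0.03, 0.0025, 0], [0, 0, 0], 0.3]])

```text
t: 13.85
tool_pos: [0.4626, 0.1879, 0.1606]
tool_rot: [-1.569, -0.088, 0.083]
contact_force: [0.2, -0.2, -0.8]
opening: 0.0495
```

```bash
python3 go.py 6.4 .4743 .1894 .1617;  python3 - <<'E'
from h import *
from station import ctrl
d=shot(ctrl,"wrist","w14"); i=d["img"][:,:,::-1]
cv2.imwrite("pics/w14d.png",cv2.resize(i[180:360,130:390],None,fx=3,fy=3,interpolation=2))
d=shot(ctrl,"scene","s14"); i=d["img"][:,:,::-1]
cv2.imwrite("pics/s14c.png",cv2.resize(i[150:220,285:355],None,fx=8,fy=8,interpolation=2))
E
```

```text
t 13.85 pos [0.4626 0.1879 0.1606] open 0.0495 turn [-0.01 -0.14  0.18] F [ 0.2 -0.2 -0.8]
[11.8 -1.   0.2]
```

View pics/w14d.png

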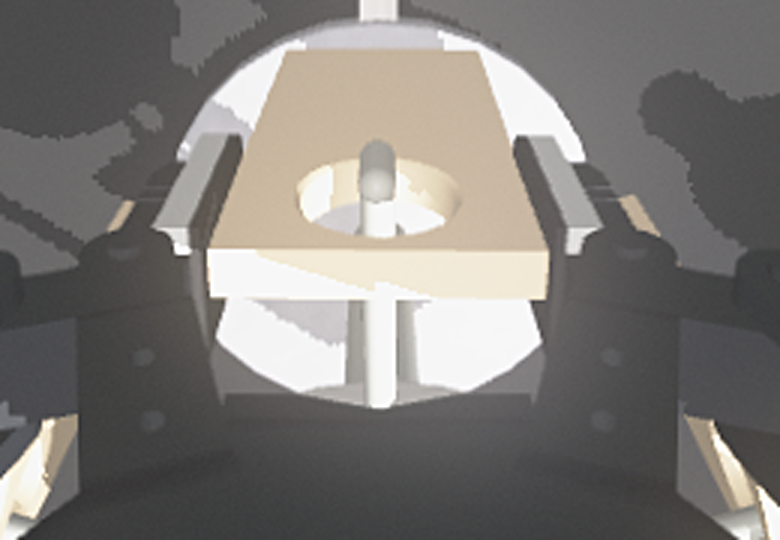

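View pics/s14c.png

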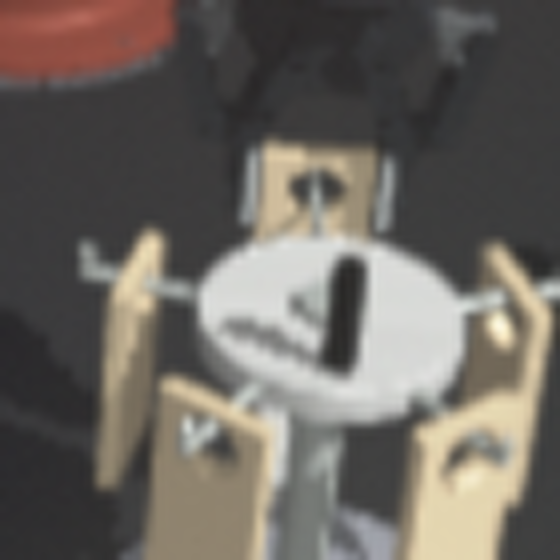

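>>> arm_command(steps=[[[0.006, 0, 0.0002], [0, 0, 0], 0.3], [[0.012, 0, 0.0002], [0, 0, 0], 0.3], [[0.012, 0.004, 0.0002], [0, 0, 0], 0.3], [[0.012, 0.009, 0.0002], [0, 0, 0], 0.3], [[0.012, 0.012, 0.0002], [0, 0, 0], 0.3]])

```text
t: 14.45
tool_pos: [0.4731, 0.1893, 0.1474]
tool_rot: [-1.569, -0.087, 0.085]
contact_force: [0.8, -0.1, -1.3]
opening: 0.0496
```

>>> arm_command(steps=[[[0, 0, 0], [0, 0, 0], 0.3]])

```text
t: 14.55
tool_pos: [0.4725, 0.1892, 0.1465]
tool_rot: [-1.569, -0.086, 0.086]
contact_force: [-1.0, -0.4, -0.1]
opening: 0.049
```

```bash
python3 go.py 6.4 .4743 .1894 .1467
```

```text
t 14.55 pos [0.4725 0.1892 0.1465] open 0.049 turn [ 0.01 -0.13 -0.03] F [-1.  -0.4 -0.1]
[ 1.8 -0.2  0. ]
```

>>> arm_command(steps=[[[0.0005, 0.0012, 0], [0, 0, 0], 0.3], [[0.0005, 0.0012, 0], [0, 0, 0], 0.3]])

```text
t: 14.75
tool_pos: [0.473, 0.1893, 0.1463]
tool_rot: [-1.569, -0.085, 0.087]
contact_force: [-3.2, -0.6, 4.0]
opening: 0.049
```

```bash
python3 go.py 6.4 .4743 .1894 .1467;  python3 - <<'E'
from h import *
from station import ctrl
d=shot(ctrl,"wrist","w15"); i=d["img"][:,:,::-1]
cv2.imwrite("pics/w15d.png",cv2.resize(i[130:360,130:390],None,fx=2.6,fy=2.6,interpolation=2))
E
```

```text
t 14.75 pos [0.473  0.1893 0.1463] open 0.049 turn [ 0.02 -0.12 -0.05] F [-3.2 -0.6  4. ]
[ 1.3 -0.4 -0. ]
```

View pics/w15d.png

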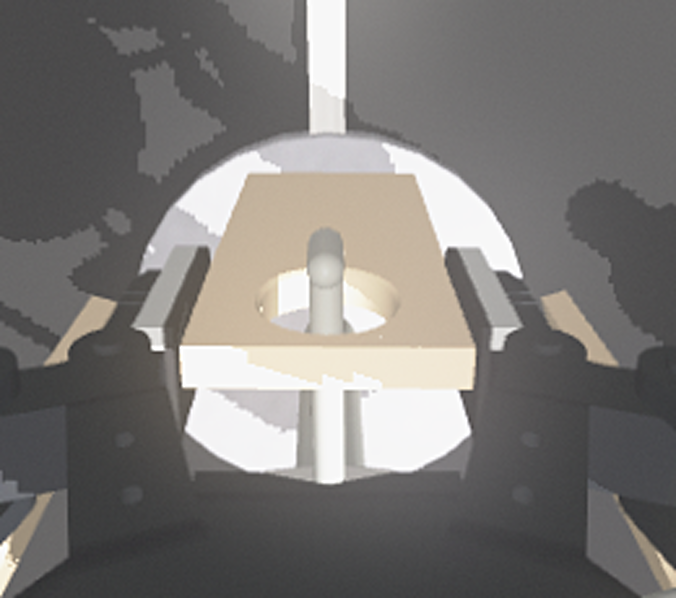

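>>> arm_command(steps=[[[0, 0, 0], [0, 0, 0], 0.6], [[0, 0, 0], [0, 0, 0], 0.63], [[0, 0, 0], [0, 0, 0], 0.67], [[0, 0, 0], [0, 0, 0], 0.74], [[0, 0, 0], [0, 0, 0], 0.8]])

```text
t: 15.3
tool_pos: [0.473, 0.1892, 0.1461]
tool_rot: [-1.569, -0.086, 0.087]
contact_force: [0.2, -0.7, -0.8]
opening: 0.068
```

```bash
python3 go.py 6.4 .4743 .1894 .1467;  python3 - <<'E'
from h import *
from station import ctrl
d=shot(ctrl,"wrist","w16"); i=d["img"][:,:,::-1]
cv2.imwrite("pics/w16d.png",cv2.resize(i[130:360,130:390],None,fx=2.6,fy=2.6,interpolation=2))
E
```

```text
t 15.3 pos [0.473  0.1892 0.1461] open 0.068 turn [ 0.02 -0.12 -0.04] F [ 0.2 -0.7 -0.8]
[ 1.3 -0.6  0. ]
```

View pics/w16d.png

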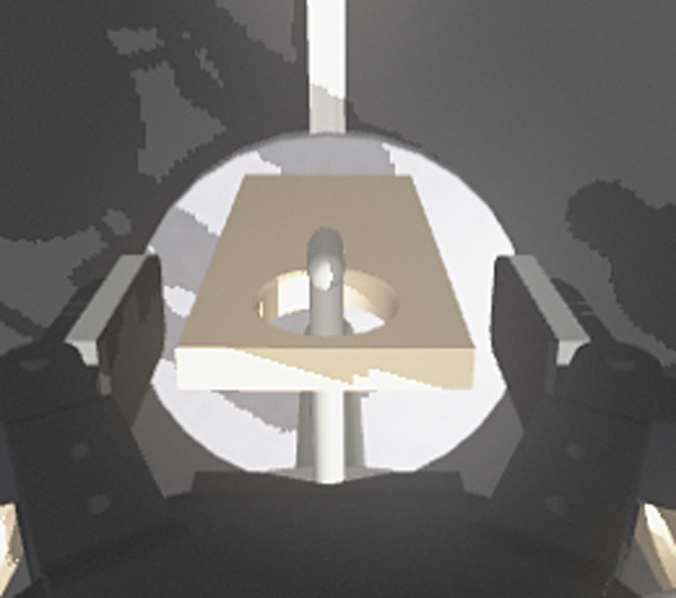

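>>> arm_command(steps=[[[0, 0, 0], [0, 0, 0], 0.85], [[0, -0.01, 0], [0, 0, 0], 0.85], [[0, -0.03, 0], [0, 0, 0], 0.85], [[0, -0.06, 0], [0, 0, 0], 0.85], [[0, -0.1, 0], [0, 0, 0], 0.85]])

```text
t: 15.85
tool_pos: [0.4719, 0.1891, 0.246]
tool_rot: [-1.57, -0.083, 0.089]
contact_force: [1.7, 1.0, 0.3]
opening: 0.0724
```

>>> arm_command(steps=[[[0, -0.04, 0], [0, 0, 0], 0.85], [[-0.03, -0.06, -0.02], [0, 0, 0], 0.85], [[-0.05, -0.06, -0.06], [0, 0, 0], 0.85], [[-0.06, -0.06, -0.1], [0, 0, 0], 0.85], [[-0.06, -0.06, -0.14], [0, 0, 0], 0.85]])

```text
t: 16.35
tool_pos: [0.4271, 0.0424, 0.308]
tool_rot: [-1.57, -0.086, 0.088]
contact_force: [1.6, -0.6, -0.6]
opening: 0.0728
```

```bash
python3 go.py 6.4 .5 .188 .32;  python3 - <<'E'
from h import *
from station import ctrl
d=shot(ctrl,"scene","s17"); i=d["img"][:,:,::-1]
cv2.imwrite("pics/s17c.png",cv2.resize(i[130:260,180:400],None,fx=3.5,fy=3.5,interpolation=2))
d=shot(ctrl,"top","t17",(100,300,130,390),3)
E
```

```text
t 16.35 pos [0.4271 0.0424 0.308 ] open 0.0728 turn [ 0.07 -0.05 -0.06] F [ 1.6 -0.6 -0.6]
[ 88.6 -12.3 136.6]
```

View pics/s17c.png

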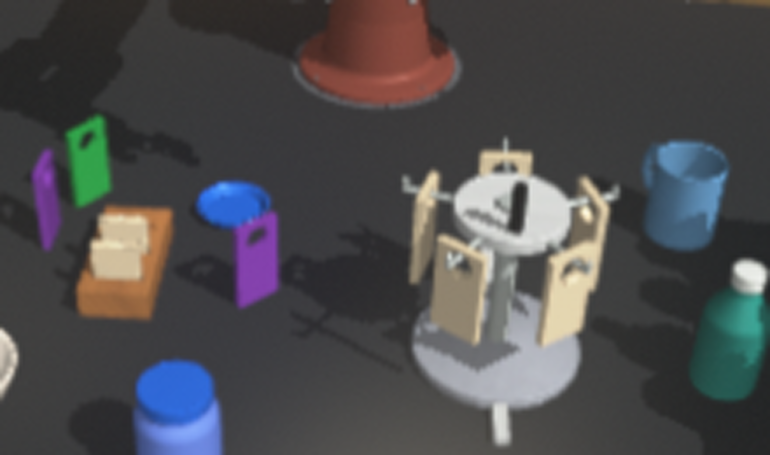

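View pics/t17.png

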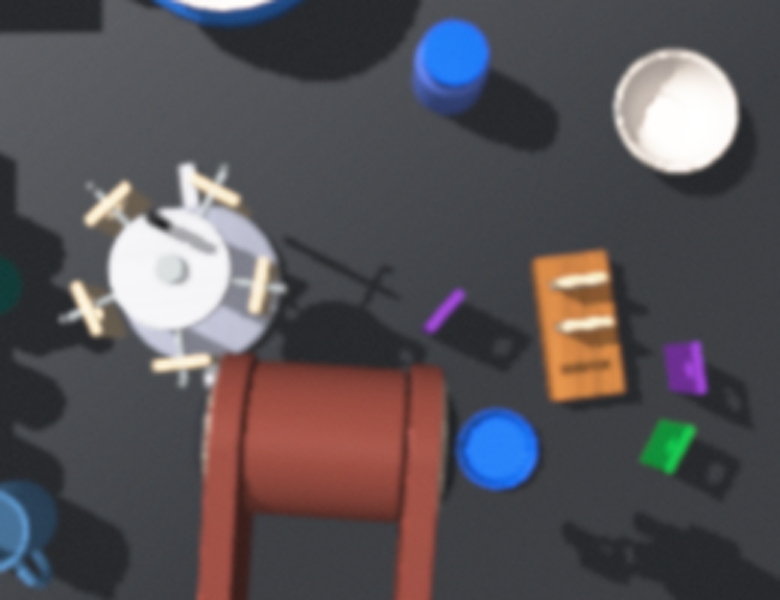

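>>> arm_command(steps=[[[0.02, -0.01, 0.035], [0, 0, 0], 0.85], [[0.04, -0.012, 0.07], [0, 0, 0], 0.85], [[0.06, -0.012, 0.1], [0, 0, 0], 0.85], [[0.075, -0.012, 0.137], [0, 0, 0], 0.85], [[0.075, -0.012, 0.137], [0, 0, 0], 0.85]])

```text
t: 16.95
tool_pos: [0.4887, 0.1881, 0.319]
tool_rot: [-1.57, -0.083, 0.087]
contact_force: [-1.4, -0.2, -0.4]
opening: 0.0726
```

```bash
python3 chk.py w18 50 200 200 340; python3 go.py 6.4; python3 chk.py w19 50 200 200 340
```

```text
t 17.0 pos [0.4883 0.1864 0.319 ] open 0.0722 turn [ 0.13 -0.25 -0.18] F [ 0.1 -0.3  0. ]
```

View pics/w18c.png

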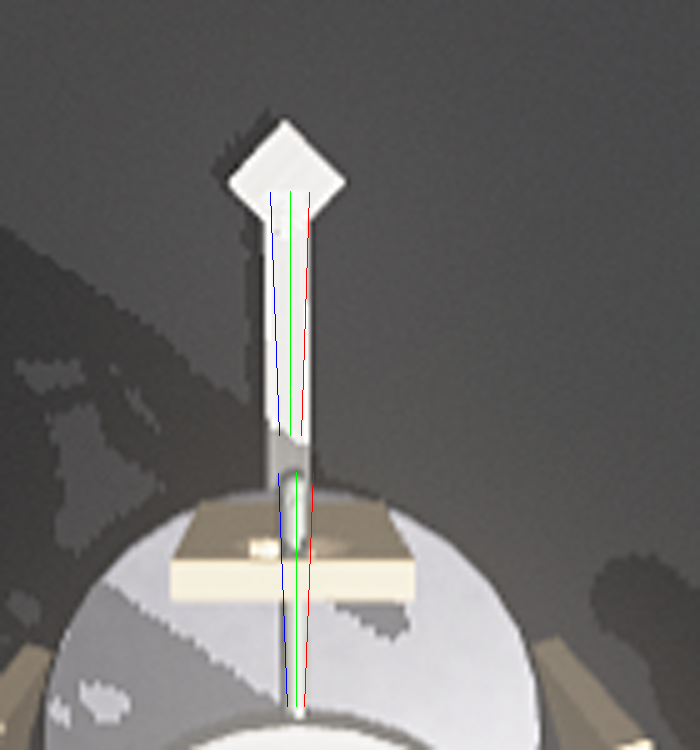

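View pics/w18.png

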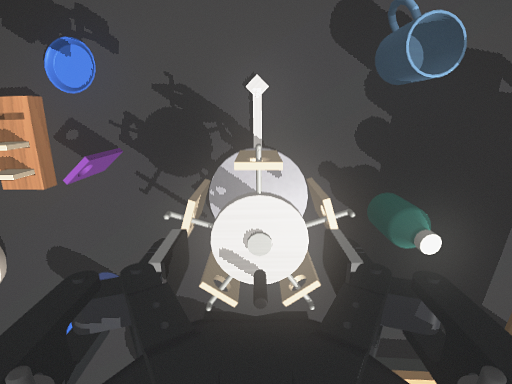

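>>> arm_command(steps=[[[-0.02, -0.02, -0.03], [0, 0, 0], 0.85], [[-0.04, -0.04, -0.07], [0, 0, 0], 0.85], [[-0.05, -0.05, -0.11], [0, 0, 0], 0.85], [[-0.06, -0.05, -0.15], [0, 0, 0], 0.85], [[-0.06, -0.05, -0.15], [0, 0, 0], 0.85]])

```text
t: 17.55
tool_pos: [0.4437, 0.0258, 0.371]
tool_rot: [-1.574, -0.077, 0.077]
contact_force: [1.7, 0.8, 0.0]
opening: 0.0725
```

>>> arm_command(steps=[[[0, 0, 0], [0, 0, 0], 0.85], [[0, 0, 0], [0, 0, 0], 0.85], [[0, 0, 0], [0, 0, 0], 0.85], [[0, 0, 0], [0, 0, 0], 0.85], [[0, 0, 0], [0, 0, 0], 0.85]])

```text
t: 18.05
tool_pos: [0.4437, 0.0265, 0.3708]
tool_rot: [-1.574, -0.078, 0.079]
contact_force: [0.2, 0.3, 0.6]
opening: 0.0723
```

```bash
python3 - <<'E'
from h import *
from station import ctrl
a=shot(ctrl,"scene","s20",(130,260,240,420),4)["img"].astype(int)
for _ in range(4): b=ctrl.get_image("scene")["img"].astype(int)
print("tile area diff",np.abs(a-b)[150:250,290:360].max(), "now vs s17",np.abs(b-load("s17")["img"])[165:200,305:345].max())
print(ctrl.get_obs()["t"], ctrl.get_obs()["contact_force"]); print(ctrl.finish_job())
E
```

```text
tile area diff 3 now vs s17 3
18.3 [ 1.03555465  0.56670917 -0.16852492]
the job is handed in; nothing more can be done
None
```

View pics/s20.png

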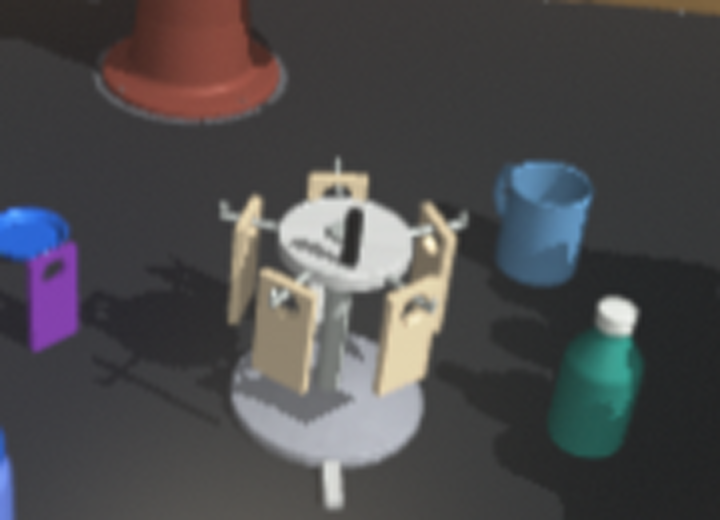

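I turned the head by its peg until the empty hook stood over the pointer, then hung the tall clay tile from the stand on that hook. The job was handed in at about 18.3 s of the 64 s allowed.

**Trouble on the way:** While I was turning the head, the pinch on the peg bound up and the wrist force reached about 39 N. I let go, gripped the peg again and finished the turn with the tool turning along with it. That is well under the 120 N wrist limit. Only the pads were in contact with the peg, but the force came close to 40 N, the limit on pressing with the arm or the gripper's body.

**Last checks:**
- **Alignment:** in the wrist picture the hook and the pointer agree to within about half a degree.
- **Hanging:** the tile hangs on the bar with the hook's upturned end through the hole. It may sit 2–5 mm farther out than the 83 mm seat. Scene pictures about 2 s apart show no movement.
- **Rest of the bench:** both short tiles and the purple and green look-alikes stand as they were, and nothing else looks shifted. The gripper is clear of everything.

No check failed. The tile's place as seen by the wrist camera and by the two fixed cameras differed by 2–3 mm, and I went by the wrist camera.

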